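Set out slats and cam bolts for the next shelf

TASK

Get the slatted shelf ready for bolting: tip all the cam bolts from the orange scoop into the blue tray of the organiser, reaching in under its low deck without jamming the scoop against it, and set the empty scoop back upright on its mat. Lift the drilling jig's sprung arm until it stays up by itself, take out the slat it held, leave the arm up, and lay this and the other slats square across the frame in an even row, each centred between the pencil lines of its own place, filling the places from the end board on with none skipped. Leave the other things on the table where they are.

Things in the scene. Friction and masses are not known exactly. Their poses are not given: they have to be found in the camera images.
- organiser: stacking organiser, fixed, 150 deep (x) x 240 wide (y) x 192 mm high. Origin: centre of its underside; open front along its -x. Bottom: blue tray over the full inside, 224 mm wide, floor 10 mm above the table, front wall 4 mm thick with its top at 30 mm, back wall 60 mm. Clear deck over the whole tray, underside at 125 mm; the tray is reached only through the front, between 30 and 125 mm
- scoop: orange plastic hand scoop, 90 g, on the mat, bolts in it. Origin: underside, below the back wall's outer face; x towards its open nose, z up. Floor to x 60 mm, then a nose rising 15 degrees to the lip. 62 mm wide outside, 56 inside; walls 40 mm high, by the nose 20 mm above it. Bolts lie still in it when level and slide out over the lip at a nose-down tilt of about 45 degrees
- scoop_grip (a point): middle of the black sleeve on the handle, at x -70, z 34 mm of the scoop; axes as the scoop's. The straight handle, 16 mm wide (y) x 14 mm high, runs level from the back wall (x 0) to x -110 mm
- scoop_lip (a point): middle of the pouring lip, at x 105, z 12 mm of the scoop; axes as the scoop's
- mat: dark anti-slip mat, fixed, 240 (x) x 90 (y) x 2 mm, the scoop's place. Origin: centre of its underside on the table
- frame: oak frame of a slatted shelf, fixed: two bearers along its y, 285 x 20 mm, 18 mm high, at x -50 and 50 mm; flush end board (22 mm wide, 18 mm high) across the +y end, low tie near the other. Origin: centre of its underside. Pencil lines 26 mm apart on the bearers mark four places: slat middles at x 0 and y 90 (place 0, by the end board), 30, -30, -90 mm; a slat there lies along x, 18 mm up
- jig: drilling jig, fixed, base plate 240 (x) x 115 x 6 mm. Origin: table level, below the middle of its slat. The slat lies along x in two grey saddles at x -70 and 70 mm (30 mm long; seat 14 mm above the table, cheeks 26 mm apart rising to 22 mm); between them it is free. A sprung hold-down arm on the +y side presses it down at x 70 mm
- clamp_arm (a joint): angle of the hold-down arm, rad: 0 down on the slat, growing as it lifts, stop at 1.4. An over-centre spring (about 4 N at the handle at first) pulls it down below 0.9 rad and holds it open above; lifted past 0.9 it swings up to the stop and stays
- clamp_grip (a point): middle of the arm's red handle: bar 14 mm wide (along the hinge), 12 mm thick, 50 mm long, level when down, 45 mm above the table, 108 mm from the hinge
- clamp_hinge (a point): middle of the arm's hinge pin (jig x 70, y 55, z 45 mm), axes as the jig's; the arm reaches to -y and swings up about the jig's -x axis
- slat_d: oak slat like the others, 210 x 22 x 12 mm, 45 g, held in the jig at the start. Origin: centre of its underside; x along its length, z up. Always there
- slat_a: oak slat, 210 x 22 x 12 mm, 45 g, lying on the two bearers of the frame. Origin: centre of its underside; x along its length (either way round), z up. It slides on the bearers when pushed, or when pressed from above (about 9 N) by the fingertips and drawn along. Absent in some starts (then None).
- slat_b: oak slat, 210 x 22 x 12 mm, 45 g, lying on the two bearers of the frame. Origin: centre of its underside; x along its length (either way round), z up. It slides on the bearers when pushed, or when pressed from above (about 9 N) by the fingertips and drawn along. Absent in some starts (then None).
- slat_c: oak slat, 210 x 22 x 12 mm, 45 g, lying on the two bearers of the frame. Origin: centre of its underside; x along its length (either way round), z up. It slides on the bearers when pushed, or when pressed from above (about 9 N) by the fingertips and drawn along. Absent in some starts (then None).
- bolt0: zinc-plated cam bolt lying in the scoop at the start, 34 mm long, 8 mm thick, 12 g. Origin at its middle, x along it. Absent in some starts (then None).
- bolt1: zinc-plated cam bolt lying in the scoop at the start, 34 mm long, 8 mm thick, 12 g. Origin at its middle, x along it. Absent in some starts (then None).
- bolt2: zinc-plated cam bolt lying in the scoop at the start, 34 mm long, 8 mm thick, 12 g. Origin at its middle, x along it. Absent in some starts (then None).
- bolt3: zinc-plated cam bolt lying in the scoop at the start, 34 mm long, 8 mm thick, 12 g. Origin at its middle, x along it. Absent in some starts (then None).
- bolt4: zinc-plated cam bolt lying in the scoop at the start, 34 mm long, 8 mm thick, 12 g. Origin at its middle, x along it. Absent in some starts (then None).
- jar: closed grey plastic jar with black twist cap, 66 mm diameter, 92 mm high (bystander; origin: centre of its underside)
- spirit_level: steel spirit level, 250 x 22 x 45 mm, standing on edge (bystander; origin: centre of its underside)
- hammer: hammer with green silicone head (82 x 44 mm) and wooden handle, 250 mm long (bystander; origin on the handle near its middle, at table level)
- bracket_a: chrome corner bracket, legs 40 mm long, 16 mm high as it lies (bystander; origin at its corner)
- bracket_b: chrome corner bracket, legs 40 mm long, 16 mm high as it lies (bystander; origin at its corner)

How it is judged:
On the way:
1. the scoop is tipped nose-down with its lip under the deck, over the tray (x of scoop_lip in the frame of organiser between -0.071 and 0.075 m and y of scoop_lip in the frame of organiser between -0.112 and 0.112 m and z of scoop_lip in the frame of organiser between 0 and 0.125 m and angle between scoop's own z axis and vertical above 0.5 rad), for 0.2 s.
At the end, for the whole second after the job is handed in: Every bolt at rest in the tray; scoop upright on the mat, within 40 mm along and 30 mm across of its centre; every slat at rest on the bearers at its own place, within 6 mm along the row, 8 mm along the slat and 4 degrees; places filled from the end board without a gap; jig arm up past 1.2 rad (x of bolt0 in the frame of organiser between -0.072 and 0.072 m and y of bolt0 in the frame of organiser between -0.113 and 0.113 m and z of bolt0 in the frame of organiser between 0.005 and 0.045 m and x of bolt1 in the frame of organiser between -0.072 and 0.072 m and y of bolt1 in the frame of organiser between -0.113 and 0.113 m and z of bolt1 in the frame of organiser between 0.005 and 0.045 m and x of bolt2 in the frame of organiser between -0.072 and 0.072 m and y of bolt2 in the frame of organiser between -0.113 and 0.113 m and z of bolt2 in the frame of organiser between 0.005 and 0.045 m and x of bolt3 in the frame of organiser between -0.072 and 0.072 m and y of bolt3 in the frame of organiser between -0.113 and 0.113 m and z of bolt3 in the frame of organiser between 0.005 and 0.045 m and x of bolt4 in the frame of organiser between -0.072 and 0.072 m and y of bolt4 in the frame of organiser between -0.113 and 0.113 m and z of bolt4 in the frame of organiser between 0.005 and 0.045 m and linear speed of each of bolt0, bolt1, bolt2, bolt3, bolt4 below 0.03 m/s and x of slat_a in the frame of frame between -0.008 and 0.008 m and z of slat_a in the frame of frame between 0.013 and 0.024 m and (y of slat_a in the frame of frame between 0.084 and 0.096 m or y of slat_a in the frame of frame between 0.024 and 0.036 m or y of slat_a in the frame of frame between -0.036 and -0.024 m or y of slat_a in the frame of frame between -0.096 and -0.084 m) and x of slat_b in the frame of frame between -0.008 and 0.008 m and z of slat_b in the frame of frame between 0.013 and 0.024 m and (y of slat_b in the frame of frame between 0.084 and 0.096 m or y of slat_b in the frame of frame between 0.024 and 0.036 m or y of slat_b in the frame of frame between -0.036 and -0.024 m or y of slat_b in the frame of frame between -0.096 and -0.084 m) and x of slat_c in the frame of frame between -0.008 and 0.008 m and z of slat_c in the frame of frame between 0.013 and 0.024 m and (y of slat_c in the frame of frame between 0.084 and 0.096 m or y of slat_c in the frame of frame between 0.024 and 0.036 m or y of slat_c in the frame of frame between -0.036 and -0.024 m or y of slat_c in the frame of frame between -0.096 and -0.084 m) and x of slat_d in the frame of frame between -0.008 and 0.008 m and z of slat_d in the frame of frame between 0.013 and 0.024 m and (y of slat_d in the frame of frame between 0.084 and 0.096 m or y of slat_d in the frame of frame between 0.024 and 0.036 m or y of slat_d in the frame of frame between -0.036 and -0.024 m or y of slat_d in the frame of frame between -0.096 and -0.084 m) and angle between the x axis of each of slat_a, slat_b, slat_c, slat_d and the x axis of frame, either way round below 0.07 rad and (y of slat_a in the frame of frame between 0.06 and 0.12 m or y of slat_b in the frame of frame between 0.06 and 0.12 m or y of slat_c in the frame of frame between 0.06 and 0.12 m or y of slat_d in the frame of frame between 0.06 and 0.12 m) and (y of slat_a in the frame of frame between 0 and 0.06 m or y of slat_b in the frame of frame between 0 and 0.06 m or y of slat_c in the frame of frame between 0 and 0.06 m or y of slat_d in the frame of frame between 0 and 0.06 m) and (y of slat_a in the frame of frame between -0.06 and 0 m or y of slat_b in the frame of frame between -0.06 and 0 m or y of slat_c in the frame of frame between -0.06 and 0 m or y of slat_d in the frame of frame between -0.06 and 0 m) and value of joint clamp_arm above 1.2 rad and linear speed of each of slat_a, slat_b, slat_c, slat_d, scoop below 0.02 m/s and x of scoop in the frame of mat between -0.04 and 0.04 m and y of scoop in the frame of mat between -0.03 and 0.03 m and z of scoop in the frame of mat between -0.003 and 0.008 m and angle between scoop's own z axis and vertical below 0.08 rad); the robot touches nothing.
It fails at once if the scoop was pressed against the organiser with more than 30 N (contact force between scoop and organiser above 30 N).
It fails at once if the drilled slat was dragged out from under the lowered arm (distance of slat_d from where it was at the start of the episode above 0.025 m and value of joint clamp_arm below 0.5 rad).
It fails at once if another thing on the table was moved more than 30 mm (distance of any of jar, spirit_level, hammer, bracket_a, bracket_b from where it was at the start of the episode above 0.03 m).
Of slat_a, slat_b, slat_c only 2 to 3 are there at a start; the rules pass over those that are not, and their reading is None.
Of bolt0, bolt1, bolt2, bolt3, bolt4 only 3 to 5 are there at a start; the rules pass over those that are not, and their reading is None.
At some moment in a run one of slat_a, slat_b, slat_c may be knocked a few centimetres aside while the robot is not near it.
It also fails if it takes over 210 s, if anything falls off the work surface, if the arm or the gripper's body presses on something with over 40 N, if the wrist force passes 120 N, or if a joint passes its speed limit or range.

ROBOT

A 6-joint arm with a two-finger parallel gripper is mounted at the origin on the work surface. World frame = base frame: x ahead of the robot, y to its left, z up, the work surface at z = 0. Lengths are in m, angles in rad, forces in N, time in s.
With the tool pointing down it reaches from about 0.225 to 0.875 m from the base axis. Payload 3.4 kg.
Tool frame: the origin (TCP) lies midway between the tips of the shut fingers; the grasp point (between the pads) lies 19 mm behind it; z points along the fingers, y is the direction in which the jaws open and shut (so a half turn about z gives the same grasp; the last joint's range is limited). The gripper opens to 85 mm and grips with 20 to 120 N. Pads are 22 mm wide; open, the fingers measure 114 mm over their backs; the gripper's body (76 mm by 85 mm) begins 54 mm behind the grasp point. The pads swing forward as they close: fully open they stand 13 mm farther back than shut.
Start: joints at [1.139, 0.276, 1.505, -0, 1.361, -0.121], TCP at [0.176, 0.547, 0.231] pointing down, gripper open.
Joint ranges: [-2.89, 2.89], [-0.75, 2.08], [0.22, 2.7], [-1.18, 4.32], [0.11, 2.71], [-2.7, 2.7]. Speed limits (rad/s): [2.57, 2.57, 3.14, 3.14, 3.14, 3.14].

INTERFACE

Orientations are given as a unit quaternion [w, x, y, z].
In Python, from bench import observe, grab_frame, camera_params, sign_off gives the robot as it stands. The module is installed in compiled form; this text tells all that it offers.
- The arm moves only by the tool servo_tool, never from a script. Its argument "motion" is a list that holds one entry, the list of rows, each a list of 7 numbers: the finger opening in mm, from 0 to 85.4, then the shift along the tool's x, y, z in mm, then the turn, a rotation vector about the tool's x, y, z in degrees. In form: [[[jaw, x, y, z, wx, wy, wz], ...]]. A call has 1 to 12 rows; each row is the pose to reach, as a shift and turn from the pose commanded when the call began, along the tool's axes at that moment; what a row does not reach only later rows make up. A row lasts 1/8 s, in which the tool goes at most 62.5 mm and 10.7 degrees, less where a joint would pass 70% of its speed; a pose out of reach is approached as far as the arm can. A call with a gripper value outside its range is refused whole. The fingers move at their own pace and stop on an object; "force" is the grip in N (left out, the last holds). Time passes only in rows, so rows that repeat a pose let the fingers close. It gives the time, the measured TCP pose, the force and the opening at its end, in the units of the state.
- observe(): the state, without advancing time (a new reading comes with each control period).
- grab_frame(name): name is "scene" or "top" or "wrist"; returns (picture, depth): 384x512x3 uint8, red, green, blue; 384x512 float32, m along the optical axis (not along the pixel's ray), 0 where there is no reading.
- camera_params(name): a dict with "fx", "fy", "cx", "cy" (pixels), "k1" (the pictures are not rectified: a ray, as slopes to the right and down, at radius r is drawn at 1 + k1 r^2 times it, then the intrinsics apply), "view" (4x4, takes a point from world to camera coordinates). Camera axes: x right, y down, z forward; pixel columns grow to the right and rows downward; lengths in m; the calibration is good to about 2 mm. A picture is of the moment at which its call begins: read the wrist's pose just before it. camera_params takes no time and is no camera call; for the wrist camera it gives the pose at the moment of the call.
- sign_off(): hands the job in, once; it reports no verdict.
The state is a dict: "clock": time; "joint_positions": joint angles; "qvel": joint speeds; "joint_torque": joint torques, N m; "tool_pos": TCP position; "ee_rot": TCP orientation; "force": force on the tool from outside, world axes, zero at the start; "torque": the same for the moment, N m; "gripper_width": opening from 0.0 (shut) to 1.0 (fully open).
Only numpy, scipy, OpenCV 4.12 (cv2) and the standard library are available. Lean on these libraries where they do the work, as an engineer would, in place of code of your own. Each camera call takes 0.05 s, during which the arm holds its last target.

## Working session

There is one attempt and no reset: what is moved stays moved. The work goes in short steps, Python scripts to look and compute and a tool call to move; the robot and the scene stay as the last step left them, time stands still between calls to the robot, and variables do not carry over. Pictures are saved under pics/ and viewed, and the job is handed in when it is done.

Besides the shell and the picture viewer there is one more tool, called after "Emit:" as name([rows], argument=value, ...), one row to a line, values as JSON. servo_tool: Moves the arm, as the interface text tells. Its arguments: {"type":"object","properties":{"motion":{"type":"array"},"force":{"type":"number"}},"required":["motion"]}

```bash
mkdir -p pics; ls
cat > h.py <<'E'
import numpy as np, cv2
from bench import observe, grab_frame, camera_params, sign_off
from scipy.spatial.transform import Rotation as R
def snap(name,fn):
    p=camera_params(name); img,d=grab_frame(name)
    np.savez('pics/'+fn+'.npz',img=img,d=d,view=p['view'],K=[p[k] for k in('fx','fy','cx','cy','k1')])
    cv2.imwrite('pics/'+fn+'.png',cv2.cvtColor(img,cv2.COLOR_RGB2BGR)); return img,d,p
def load(fn):
    z=np.load('pics/'+fn+'.npz'); K=z['K']; return z['img'],z['d'],dict(fx=K[0],fy=K[1],cx=K[2],cy=K[3],k1=K[4],view=z['view'])
def rays(p,uv):
    uv=np.atleast_2d(uv).astype(float)
    x=(uv[:,0]-p['cx'])/p['fx'];y=(uv[:,1]-p['cy'])/p['fy']
    a,b=x.copy(),y.copy()
    for _ in range(20):
        s=1+p['k1']*(a*a+b*b); a=x/s;b=y/s
    return np.c_[a,b,np.ones(len(a))]
def plane(p,uv,z):
    V=np.array(p['view']);Rm=V[:3,:3];c=-Rm.T@V[:3,3]
    d=rays(p,uv)@Rm; return c+d*((z-c[2])/d[:,2])[:,None]
def cloud(p,d):
    h,w=d.shape;u,v=np.meshgrid(np.arange(w),np.arange(h))
    r=rays(p,np.c_[u.ravel(),v.ravel()])*d.ravel()[:,None]
    V=np.array(p['view']); return ((r-V[:3,3])@V[:3,:3]).reshape(h,w,3)
def proj(p,X):
    V=np.array(p['view']);X=np.atleast_2d(X)@V[:3,:3].T+V[:3,3]
    a=X[:,0]/X[:,2];b=X[:,1]/X[:,2];s=1+p['k1']*(a*a+b*b)
    return np.c_[p['fx']*a*s+p['cx'],p['fy']*b*s+p['cy']]
def st():
    o=observe(); q=o['ee_rot'];Rm=R.from_quat([q[1],q[2],q[3],q[0]]).as_matrix()
    return o,np.array(o['tool_pos']),Rm
E
python3 - <<'E'
from h import *
for n in('scene','top','wrist'):
    i,d,p=snap(n,n+'0'); V=np.array(p['view']); print(n,p['fx'],p['k1'],-V[:3,:3].T@V[:3,3],V[2,:3])
o,t,Rm=st();print(o['clock'],t,Rm.round(3))
E
```

```text
pics
scene 397.4816551598147 0.026466000809514154 [ 1.34065533 -0.13716209  0.97689349] [-0.64816596  0.11529785 -0.75271993]
top 420.1785721749494 -0.11246165038463209 [0.30813085 0.00729359 1.53399861] [ 0.14565506 -0.01669683 -0.98919453]
wrist 343.7857141909693 -0.0020152651479478107 [0.11015169 0.56832914 0.3727839 ] [ 0.2573692  -0.08380233 -0.96267246]
0.15 [0.17566839 0.54709238 0.23064936] [[-0.952  0.306 -0.001]
 [ 0.306  0.952 -0.001]
 [ 0.    -0.001 -1.   ]]
```

View pics/top0.png

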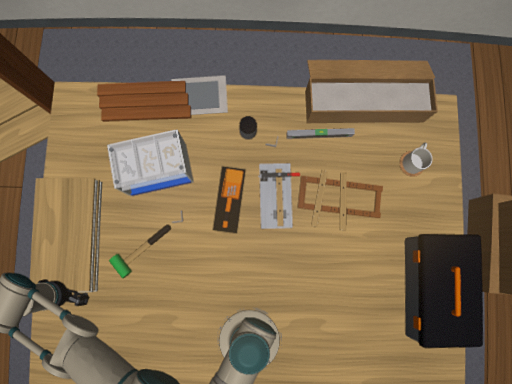

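View pics/scene0.png

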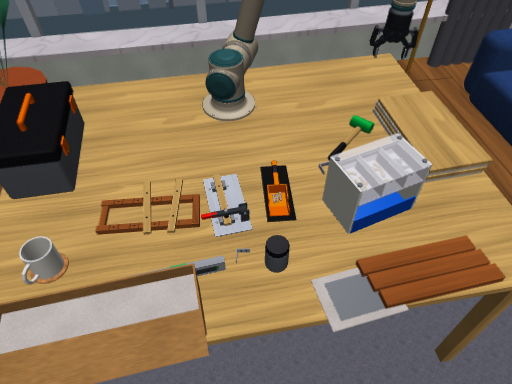

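View pics/wrist0.png

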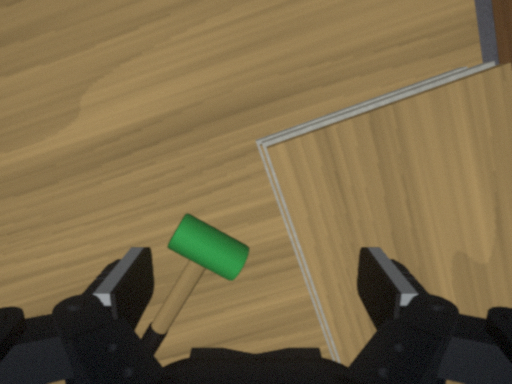

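Run:
```python
from h import *
i,d,p=load('top0')
c=cv2.resize(i[90:300,90:400],None,fx=2.5,fy=2.5,interpolation=cv2.INTER_CUBIC)
cv2.imwrite('pics/topc.png',cv2.cvtColor(c,cv2.COLOR_RGB2BGR))
hsv=cv2.cvtColor(i,cv2.COLOR_RGB2HSV)
o,t,Rm=st()
def comp(m,z,n):
    k,l,s,c=cv2.connectedComponentsWithStats(m.astype(np.uint8))
    for j in range(1,k):
        if s[j,4]>=n: 
            ys,xs=np.where(l==j); P=plane(p,np.c_[xs,ys],z)
            r=cv2.minAreaRect(P[:,:2].astype(np.float32)*1000)
            print(s[j],c[j].round(1),'ctr',np.round(r[0],1),'size',np.round(r[1],1),'ang',round(r[2],1))
H,S,Vv=[hsv[...,k].astype(int) for k in range(3)]
print('dark');comp((Vv<60)&(d>1.3),0.002,60)
print('blue');comp((H>105)&(H<125)&(S>150),0.03,30)
print('orange');comp((H>6)&(H<14)&(S>210)&(Vv>150),0.03,20)
print('red');comp(((H<4)|(H>176))&(S>150)&(Vv>120),0.045,5)
```

```text
dark
[  0  19  99   9 554] [42.5 22.5] ctr [1203.4  866.9] size [429.8  34.7] ang 89.8
[109  19  42   8 151] [129.3  21.1] ctr [1202.5  521.5] size [ 31.4 170.1] ang 0.3
[179  19  42   6  89] [199.3  20.8] ctr [1211.6  238.2] size [165.3  19.1] ang 89.0
[254  21  26   7  61] [264.1  22.8] ctr [1208.8  -30.5] size [ 26.7 100.1] ang 2.3
[320  24  43   7  81] [338.   26.2] ctr [1207.8 -331. ] size [ 26.7 171.3] ang 0.7
[389  28  21   7  64] [398.6  30.4] ctr [1208.9 -570.2] size [27.1 85.8] ang 4.3
[451  33  61  13 322] [481.3  38.2] ctr [1205.2 -929.5] size [275.5  35.3] ang 89.3
[   0   34   54   75 1809] [24.6 72.8] ctr [985.6 945.3] size [409.6 116. ] ang 51.3
[240 116  17  21 242] [247.8 125.4] ctr [784.6  28.2] size [67.6 69.4] ang 72.8
[214 167  29  65 465] [226.2 207.5] ctr [501.5  90.4] size [ 83.1 232.2] ang 84.3
[148 226  22  18 114] [159.  234.2] ctr [363.9 340.5] size [19.6 93.3] ang 40.9
[ 405  234   85  114 7724] [445.5 287.6] ctr [ 183.5 -733.2] size [419.4 334.3] ang 0.6
[246 318  30  16 134] [260.6 323.9] ctr [ 55.2 -40. ] size [116.2  19. ] ang 65.1
blue
[131 177  59  18 325] [159.5 185.6] ctr [538.8 342.6] size [ 20.8 216.8] ang 14.6
orange
red
[291 173   8   3  24] [294.5 174. ] ctr [ 593.6 -144.8] size [ 7.4 25.5] ang 1.9
```

View pics/topc.png

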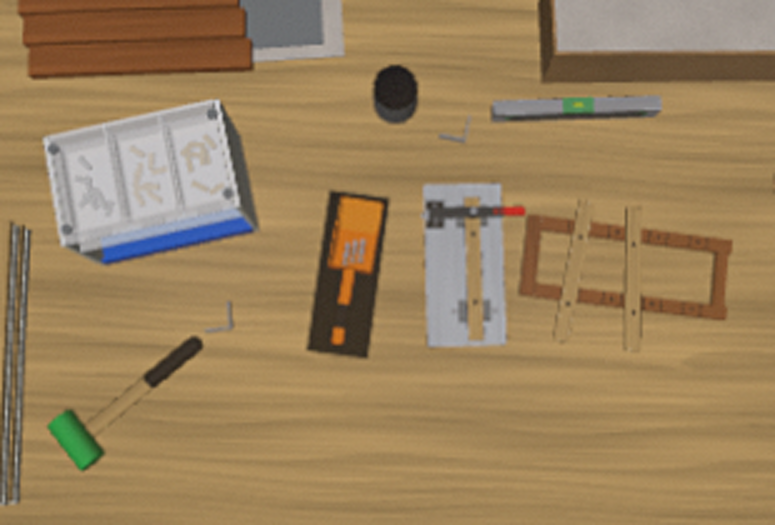

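```bash
cat >> h.py <<'E'
def down(yaw,pitch=0):
    # yaw: world angle of heading (tool -x dir) ; pitch>0: tool points forward along heading by pitch from straight down
    h=np.array([np.cos(yaw),np.sin(yaw),0]); z=np.array([0,0,-1.])
    Rm=np.c_[-h,np.cross(z,-h),z]
    return R.from_rotvec(-pitch*Rm[:,1]).as_matrix()@Rm if False else R.from_rotvec(pitch*np.cross(z,h)).as_matrix()@Rm
def plan(tgt,Rt,label=''):
    o,t,Rm=st(); s=Rm.T@(np.array(tgt)-t)*1000; w=np.degrees(R.from_matrix(Rm.T@Rt).as_rotvec())
    n=max(np.linalg.norm(s)/62.5,np.linalg.norm(w)/10.7)
    print(label,'shift',s.round(1),'rot',w.round(2),'rows',round(n,1)); return s,w
E
python3 - <<'E'
from h import *
print(down(0,0.5).round(2))
plan([.40,.0,.25],down(0))
E
```

```text
[[-0.88  0.    0.48]
 [ 0.    1.    0.  ]
 [-0.48  0.   -0.88]]
 shift [-380.9 -452.3  -18.8] rot [ -0.08  -0.02 -17.81] rows 9.5
```

Emit:
servo_tool([
  [[85, -381, -452, -19, 0, 0, -17.8], [85, -381, -452, -19, 0, 0, -17.8], [85, -381, -452, -19, 0, 0, -17.8], [85, -381, -452, -19, 0, 0, -17.8], [85, -381, -452, -19, 0, 0, -17.8], [85, -381, -452, -19, 0, 0, -17.8], [85, -381, -452, -19, 0, 0, -17.8], [85, -381, -452, -19, 0, 0, -17.8], [85, -381, -452, -19, 0, 0, -17.8], [85, -381, -452, -19, 0, 0, -17.8], [85, -381, -452, -19, 0, 0, -17.8], [85, -381, -452, -19, 0, 0, -17.8]],
])

```text
clock: 1.65
tool_pos: [0.3997, 0.0013, 0.25]
ee_rot: [-0.001, 0.0, 1.0, 0.001]
force: [0.8, 1.0, 0.0]
gripper_width: 0.989
```

Run:
```python
from h import *
snap('wrist','w1');o,t,Rm=st();print(o['clock'],t)
plan([.40,-.25,.25],down(0))
```

```text
1.7 [0.39964211 0.00158691 0.25004879]
 shift [-2.000e-01 -2.516e+02 -2.000e-01] rot [ 0.05 -0.05  0.05] rows 4.0
```

View pics/w1.png

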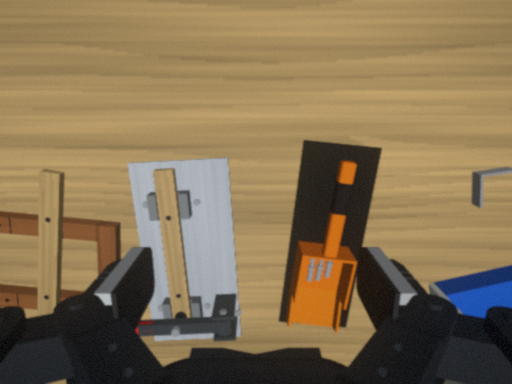

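Emit:
servo_tool([
  [[85, 80, -180, -20, 0, 0, 0], [85, 80, -180, -20, 0, 0, 0], [85, 80, -180, -20, 0, 0, 0], [85, 80, -180, -20, 0, 0, 0], [85, 80, -180, -20, 0, 0, 0], [85, 80, -180, -20, 0, 0, 0]],
])

```text
clock: 2.45
tool_pos: [0.3208, -0.1776, 0.27]
ee_rot: [0.0, -0.001, 1.0, 0.001]
force: [-0.0, -0.1, 0.1]
gripper_width: 0.993
```

Run:
```python
from h import *
snap('wrist','w2');o,t,Rm=st();print(o['clock'],t)
plan([.32,.13,.27],down(0))
```

```text
2.5 [ 0.32084142 -0.17758278  0.27004903]
 shift [-1.000e-01  3.076e+02  4.000e-01] rot [ 0.06 -0.    0.18] rows 4.9
```

View pics/w2.png

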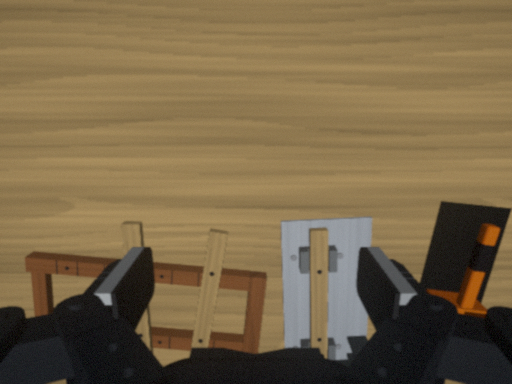

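Emit:
servo_tool([
  [[85, 0, 300, 0, 0, 0, 0], [85, 0, 300, 0, 0, 0, 0], [85, 0, 300, 0, 0, 0, 0], [85, 0, 300, 0, 0, 0, 0], [85, 0, 300, 0, 0, 0, 0], [85, 0, 300, 0, 0, 0, 0], [85, 0, 300, 0, 0, 0, 0]],
])

```text
clock: 3.38
tool_pos: [0.3198, 0.1211, 0.2701]
ee_rot: [-0.0, -0.002, 1.0, -0.0]
force: [-0.0, -0.8, -0.4]
gripper_width: 0.997
```

Run:
```python
from h import *
snap('wrist','w3');o,t,Rm=st();print(o['clock'],t)
```

```text
3.425 [0.32009739 0.12042296 0.27013197]
```

View pics/w3.png

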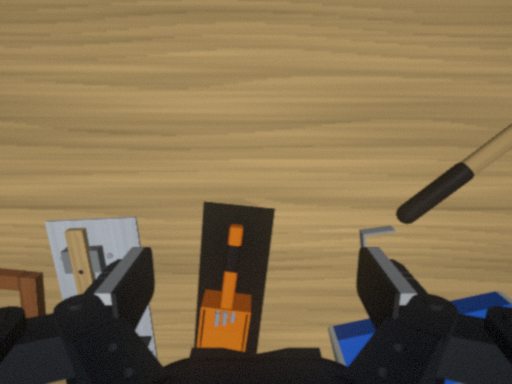

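```bash
python3 - <<'E'
from h import *
for fn in('w1','w3'):
    i,d,p=load(fn); hsv=cv2.cvtColor(i,cv2.COLOR_RGB2HSV).astype(int);H,S,V=[hsv[...,k] for k in range(3)]
    m=((H>5)&(H<18)&(S>200)&(V>120)).astype(np.uint8)
    k,l,s,c=cv2.connectedComponentsWithStats(m)
    X=cloud(p,d)
    for j in range(1,k):
        if s[j,4]<60: continue
        print(fn,s[j],c[j].round(1), np.median(X[l==j],axis=0).round(4), np.percentile(X[l==j][:,2],[5,50,95]).round(3))
        # top-surface points
        q=X[(l==j)&(X[...,2]>.038)&(X[...,2]<.050)]
        if len(q)>20:
            r=cv2.minAreaRect((q[:,:2]*1000).astype(np.float32)); print('  top',len(q),np.round(r[0],1),np.round(r[1],1),round(r[2],1),q[:,2].mean())
    print('table z',np.median(X[60:120,100:400,2]))
    print(plane(p,[[304,141],[380,148],[280,322]] if fn=='w1' else [[206,202],[274,209]],.002).round(4))
# organiser blue front
i,d,p=load('top0')
E
python3 - <<'E'
import sys; sys.path.insert(0,'.')
import os; os.chdir('.')
from h import *
i,d,p=load('w1')
a=cv2.resize(i[130:350,110:400],None,fx=2.7,fy=2.7,interpolation=cv2.INTER_CUBIC)
cv2.imwrite('pics/w1c.png',cv2.cvtColor(a,cv2.COLOR_RGB2BGR))
i,d,p=load('top0')
a=cv2.resize(i[125:205,95:235],None,fx=5.5,fy=5.5,interpolation=cv2.INTER_CUBIC)
cv2.imwrite('pics/org.png',cv2.cvtColor(a,cv2.COLOR_RGB2BGR))
E
```

```text
w1 [338 161  19  23 329] [347.1 172.2] [0.4071 0.0975 0.0423] [0.039 0.042 0.044]
  top 318 [407.9  97.9] [15.3 22.4] 81.8 0.042177260491535425
w1 [ 288  214   69  112 3658] [321.4 278.8] [0.556  0.0835 0.0142] [0.004 0.014 0.043]
  top 1116 [510.4  84.9] [ 62.3 114.6] 82.3 0.041847608650464184
w1 [335 301   7  30  90] [338.2 315.4] [0.5903 0.1038 0.0275] [0.023 0.028 0.032]
table z -0.00030542698922192846
[[0.38   0.0572 0.002 ]
 [0.388  0.1441 0.002 ]
 [0.618  0.0347 0.002 ]]
w3 [228 225  15  21 267] [235.1 235.1] [0.4067 0.0983 0.0422] [0.037 0.042 0.044]
  top 247 [407.7  98.5] [15.2 22.4] 83.0 0.04209987805580034
w3 [ 197  272   54   80 2636] [224.6 317.2] [0.539  0.0847 0.0115] [0.004 0.011 0.043]
  top 817 [508.5  85.3] [ 62. 111.] 82.5 0.04193133062578554
table z -0.0003307892281299671
[[0.379  0.0601 0.002 ]
 [0.388  0.1453 0.002 ]]
```

View pics/w1c.png

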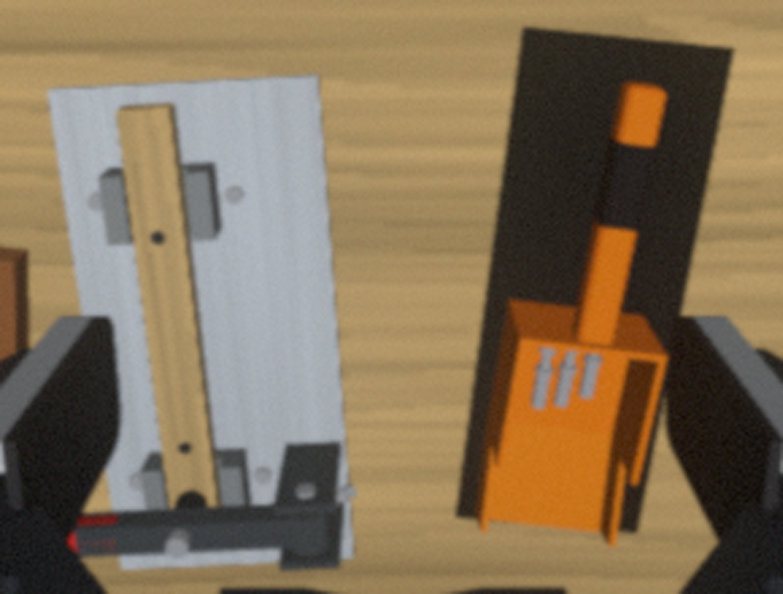

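View pics/org.png

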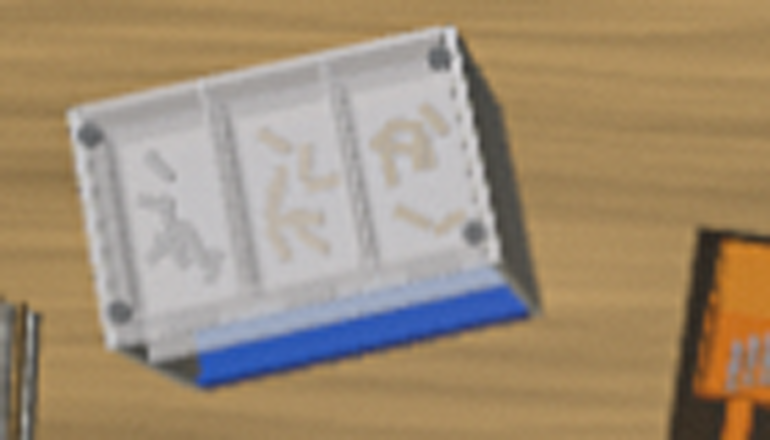

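Run:
```python
from h import *
i,d,p=load('top0'); X=cloud(p,d)
roi=np.zeros(d.shape,bool); roi[120:205,95:205]=1
for lo,hi in((.17,.215),(.12,.215)):
    q=X[roi&(X[...,2]>lo)&(X[...,2]<hi)]
    r=cv2.minAreaRect((q[:,:2]*1000).astype(np.float32)); print(len(q),np.round(r[0],1),np.round(r[1],1),r[2],np.percentile(q[:,2],[5,50,95]))
hsv=cv2.cvtColor(i,cv2.COLOR_RGB2HSV).astype(int)
for fn in('top0','w1','w3','scene0'):
    i,d,p=load(fn); X=cloud(p,d);hsv=cv2.cvtColor(i,cv2.COLOR_RGB2HSV).astype(int)
    m=(hsv[...,0]>105)&(hsv[...,0]<128)&(hsv[...,1]>180)&(X[...,1]>.15)
    q=X[m]; f=q[(q[:,2]>.022)&(q[:,2]<.034)]
    print(fn,len(q),np.percentile(q[:,2],[2,50,98]).round(3),len(f))
    if len(f)>10:
        r=cv2.minAreaRect((f[:,:2]*1000).astype(np.float32));print(np.round(cv2.boxPoints(r),1).tolist(),r[2])
```

```text
3306 [603.8 358.8] [154.7 243.2] 14.241092681884766 [0.18737356 0.19229791 0.19715284]
3659 [603.6 358.9] [155.2 243.2] 14.421666145324707 [0.13201428 0.19193044 0.19702028]
top0 236 [0.004 0.01  0.033] 33
[[503.79998779296875, 441.29998779296875], [559.0999755859375, 236.89999389648438], [562.2000122070312, 237.8000030517578], [506.79998779296875, 442.1000061035156]] 15.15320873260498
w1 2225 [0.005 0.01  0.03 ] 467
[[537.7000122070312, 308.79998779296875], [559.0, 230.39999389648438], [565.0999755859375, 232.10000610351562], [543.7999877929688, 310.3999938964844]] 15.180686950683594
w3 1444 [0.005 0.013 0.328] 432
[[502.29998779296875, 446.6000061035156], [558.7000122070312, 231.8000030517578], [565.4000244140625, 233.60000610351562], [509.1000061035156, 448.29998779296875]] 14.700016975402832
scene0 1216 [-0.483  0.013  0.062] 123
[[650.5999755859375, 478.70001220703125], [701.0999755859375, 270.20001220703125], [705.7999877929688, 271.3999938964844], [655.4000244140625, 479.8999938964844]] 13.597580909729004
```

```bash
cat > s.py <<'E'
from h import *
YS=np.radians(-7.7)
def scoop2tool(org,yaw,tilt,pre=np.radians(30),gx=-.070):
    # scoop pose -> TCP pose, grasp at (gx,0,.034)
    h=np.array([np.cos(yaw),np.sin(yaw),0]);l=np.array([-h[1],h[0],0])
    Rs=R.from_rotvec(tilt*l).as_matrix()@np.c_[h,l,[0,0,1]]
    Rt=down(yaw,pre-tilt)
    g=np.array(org)+Rs@[gx,0,.034]
    return g+.019*Rt[:,2],Rt,Rs
def lip2org(lip,yaw,tilt):
    _,_,Rs=scoop2tool([0,0,0],yaw,tilt); return np.array(lip)-Rs@[.105,0,.012]
E
python3 - <<'E'
from s import *
t,Rt,_=scoop2tool([.506,.085,.002],YS,0)
print(t); plan(t+[0,0,.13],Rt); print('descend tool', (Rt.T@[0,0,-130]).round(1))
E
```

```text
[0.44604552 0.09310616 0.01954552]
 shift [-126.   -27.3  120.6] rot [  1.99 -29.97   7.58] rows 2.9
descend tool [ 65.   -0.  112.6]
```

Emit:
servo_tool([
  [[50, -126, -27, 121, 2, -30, 7.6], [50, -126, -27, 121, 2, -30, 7.6], [50, -126, -27, 121, 2, -30, 7.6], [50, -126, -27, 121, 2, -30, 7.6], [50, -126, -27, 121, 2, -30, 7.6], [50, -126, -27, 121, 2, -30, 7.6]],
])

```text
clock: 4.18
tool_pos: [0.4474, 0.0926, 0.1504]
ee_rot: [0.259, 0.067, 0.963, -0.017]
force: [-0.2, -0.3, 0.5]
gripper_width: 0.588
```

Run:
```python
from s import *
snap('wrist','w4')
t,Rt,_=scoop2tool([.506,.085,.002],YS,0)
plan(t+[0,0,.13],Rt); plan(t,Rt); o,_,_=st(); print(o['joint_positions'],o['clock'])
i,d,p=load('w4'); g,_,_=scoop2tool([.506,.085,.002],YS,0); 
h=np.array([np.cos(YS),np.sin(YS),0]); g=np.array([.506,.085,.002])
for x,z in((-.11,.041),(-.07,.041),(0,.041),(.105,.012)):
    u=proj(p,g+h*x+[0,0,z])[0]; print(u); cv2.circle(i,tuple(int(round(a)) for a in u),2,(0,255,0),-1)
cv2.imwrite('pics/w4m.png',cv2.cvtColor(i,cv2.COLOR_RGB2BGR))
```

```text
shift [ 2.1 -0.1  0.2] rot [-0.03  0.16 -0.19] rows 0.0
 shift [ 67.4  -0.2 112.6] rot [-0.03  0.16 -0.19] rows 2.1
[ 0.17532082 -0.02955345  2.24156536 -0.36099847  0.44984075 -0.96973116] 4.225
[254.79630259  42.66479713]
[255.04499194 104.91300697]
[255.35457085 182.41657137]
[255.58359375 233.8587443 ]
```

View pics/w4m.png

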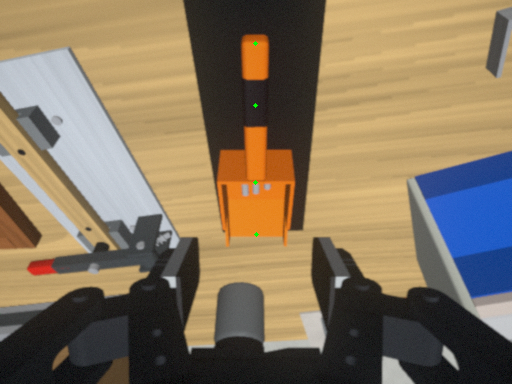

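Emit:
servo_tool([
  [[50, 25, 0, 42, 0, 0, 0], [50, 45, 0, 75, 0, 0, 0], [50, 60, 0, 100, 0, 0, 0], [50, 67, 0, 112.5, 0, 0, 0], [50, 67, 0, 112.5, 0, 0, 0], [5, 67, 0, 112.5, 0, 0, 0], [5, 67, 0, 112.5, 0, 0, 0], [5, 67, 0, 112.5, 0, 0, 0], [5, 67, 0, 112.5, 0, 0, 0], [5, 67, 0, 112.5, 0, 0, 0], [5, 67, 0, 112.5, 0, 0, 0]],
], force=60)

```text
clock: 5.6
tool_pos: [0.4488, 0.0946, 0.0394]
ee_rot: [0.245, 0.066, 0.967, -0.016]
force: [-0.7, -0.3, 1.5]
gripper_width: 0.151
```

Run:
```python
from s import *
snap('wrist','w5')
t,Rt,_=scoop2tool([.506,.085,.002],YS,0)
plan(t,Rt); print((Rt.T@[0,0,100]).round(1))
```

```text
shift [11.6 -1.9 16.2] rot [ 0.04 -1.61 -0.08] rows 0.3
[-50.    0.  -86.6]
```

View pics/w5.png

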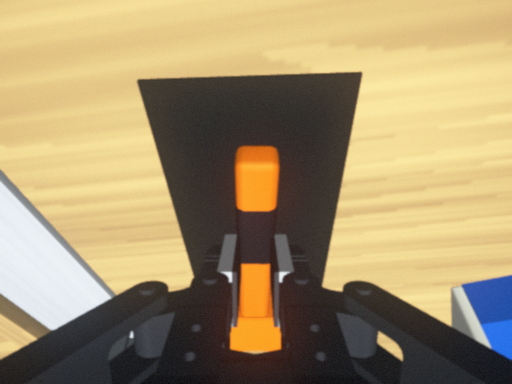

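Run:
```python
from s import *
o,t,Rm=st();print(o['joint_positions'],o['force'],o['gripper_width'],t)
```

```text
[ 0.16855431  0.20766815  2.39839693 -1.17782722  0.15331916 -0.12737257] [-0.27481739  0.03112315  0.83205143] 0.15404104771085458 [0.44875033 0.09459872 0.03933252]
```

Emit:
servo_tool([
  [[50, 0, 0, 0, 0, 0, 0], [50, 0, 0, 0, 0, 0, 0], [50, 0, 0, 0, 0, 0, 0], [50, -20, 0, -35, 0, 0, 0], [50, -30, 0, -70, 0, 7, 0], [50, -30, 0, -80, 0, 14, 0], [50, -30, 0, -80, 0, 14, 0], [50, -30, 0, -80, 0, 14, 0]],
])

```text
clock: 6.65
tool_pos: [0.4399, 0.0969, 0.1265]
ee_rot: [0.127, 0.068, 0.99, -0.006]
force: [-0.1, -0.2, 0.5]
gripper_width: 0.586
```

Run:
```python
from s import *
i,d,p=snap('wrist','w6')
hsv=cv2.cvtColor(i,cv2.COLOR_RGB2HSV).astype(int);H,S,V=[hsv[...,k] for k in range(3)]
k,l,s,c=cv2.connectedComponentsWithStats(((H>5)&(H<18)&(S>200)&(V>120)).astype(np.uint8)); X=cloud(p,d)
for j in range(1,k):
    if s[j,4]<60: continue
    q=X[(l==j)&(X[...,2]>.038)&(X[...,2]<.050)]
    r=cv2.minAreaRect((q[:,:2]*1000).astype(np.float32)); print('  top',len(q),np.round(r[0],1),np.round(r[1],1),round(r[2],1),q[:,2].mean())
t,Rt,_=scoop2tool([.506,.085,.002],YS,0,np.radians(15),-.075)
plan(t,Rt); plan(t+[0,0,.08],Rt);print((Rt.T@[0,0,-80]).round(1)); o,_,_=st();print(o['joint_positions'])
```

```text
top 909 [408.4 101.2] [15.2 22.9] 81.3 0.0420400910150112
  top 2117 [510.2  85.8] [ 62.2 114.5] 81.6 0.041873939997608634
 shift [ 29.5  -3.  104.2] rot [ 0.21 -0.44 -0.13] rows 1.7
 shift [ 9.4 -2.7 26.7] rot [ 0.21 -0.44 -0.13] rows 0.5
[20.7 -0.  77.3]
[ 0.10804469  0.06869584  2.09795301 -0.08543045  0.72898027 -1.26990213]
```

View pics/w6.png

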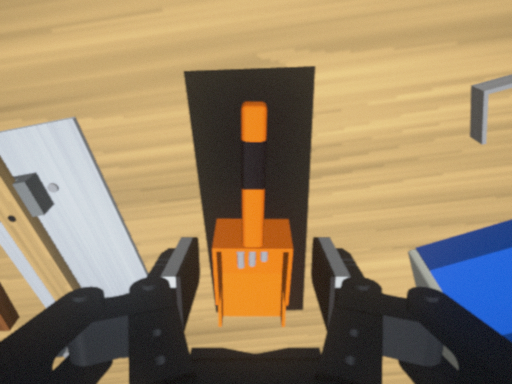

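```bash
sed -i 's/-7.7/-8.6/; s/radians(30),gx=-.070/radians(15),gx=-.075/' s.py
python3 - <<'E'
from s import *
t,Rt,_=scoop2tool([.5063,.0863,.002],YS,0)
plan(t,Rt)
E
```

```text
shift [ 29.4  -0.6 104.2] rot [ 0.44 -0.45  0.74] rows 1.7
```

Emit:
servo_tool([
  [[50, 9, -0.6, 30, 0.4, -0.4, 0.7], [50, 16, -0.6, 58, 0.4, -0.4, 0.7], [50, 23, -0.6, 84, 0.4, -0.4, 0.7], [50, 29.4, -0.6, 104, 0.4, -0.4, 0.7], [50, 29.4, -0.6, 104, 0.4, -0.4, 0.7], [50, 29.4, -0.6, 104, 0.4, -0.4, 0.7], [5, 29.4, -0.6, 104, 0.4, -0.4, 0.7], [5, 29.4, -0.6, 104, 0.4, -0.4, 0.7], [5, 29.4, -0.6, 104, 0.4, -0.4, 0.7], [5, 29.4, -0.6, 104, 0.4, -0.4, 0.7], [5, 29.4, -0.6, 104, 0.4, -0.4, 0.7], [5, 29.4, -0.6, 104, 0.4, -0.4, 0.7]],
], force=60)

```text
clock: 8.2
tool_pos: [0.4349, 0.0961, 0.0162]
ee_rot: [0.129, 0.074, 0.989, -0.011]
force: [-1.5, 0.8, 4.0]
gripper_width: 0.175
```

Run:
```python
from s import *
snap('wrist','w7')
t,Rt,_=scoop2tool([.5063,.0863,.002],YS,0)
plan(t,Rt); plan(t+[0,0,.1],Rt);o,t,_=st();print(o['joint_positions'],o['gripper_width'],t,o['force'])
```

```text
shift [-2.3  1.  -0.9] rot [-0.09 -0.17  0.1 ] rows 0.0
 shift [-27.9   0.8 -97.6] rot [-0.09 -0.17  0.1 ] rows 1.6
[ 0.11822292  0.25351093  2.26841784 -0.18983384  0.37618887 -1.13594058] 0.17712868932385376 [0.43485229 0.09609243 0.0161366 ] [-1.20219456  0.91204664  5.36107708]
```

View pics/w7.png

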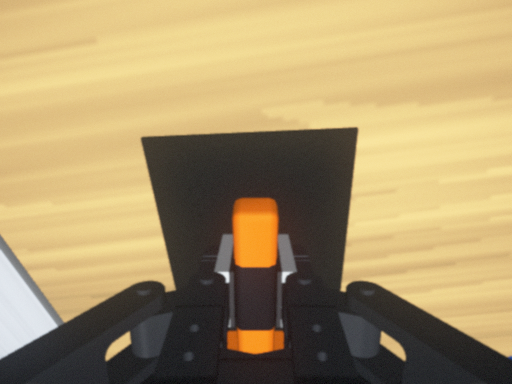

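Emit:
servo_tool([
  [[5, 0, 0, 0, 0, 0, 0], [5, 0, 0, 0, 0, 0, 0], [5, -3, 0, -12, 0, 0, 0], [5, -8, 0, -30, 0, 0, 0], [5, -14, 0, -52, 0, 0, 0], [5, -20, 0, -75, 0, 0, 0], [5, -26, 0, -97, 0, 0, 0], [5, -26, 0, -97, 0, 0, 0], [5, -26, 0, -97, 0, 0, 0]],
], force=110)

```text
clock: 9.38
tool_pos: [0.4335, 0.0959, 0.1149]
ee_rot: [0.127, 0.074, 0.989, -0.011]
force: [0.1, 0.1, -1.5]
gripper_width: 0.163
```

Run:
```python
from s import *
i,d,p=snap('top','t1');snap('scene','s1')
X=cloud(p,d);hsv=cv2.cvtColor(i,cv2.COLOR_RGB2HSV).astype(int);H,S,V=[hsv[...,k] for k in range(3)]
o,t,Rm=st();print(t,o['gripper_width'],o['force'])
i,d,p=load('s1');a=cv2.resize(i[60:280,150:440],None,fx=2.7,fy=2.7,interpolation=cv2.INTER_CUBIC)
cv2.imwrite('pics/s1c.png',cv2.cvtColor(a,cv2.COLOR_RGB2BGR))
```

```text
[0.43353248 0.09595258 0.11475737] 0.16871485256573968 [-0.6278121   0.68918977 -1.50110552]
```

View pics/s1c.png

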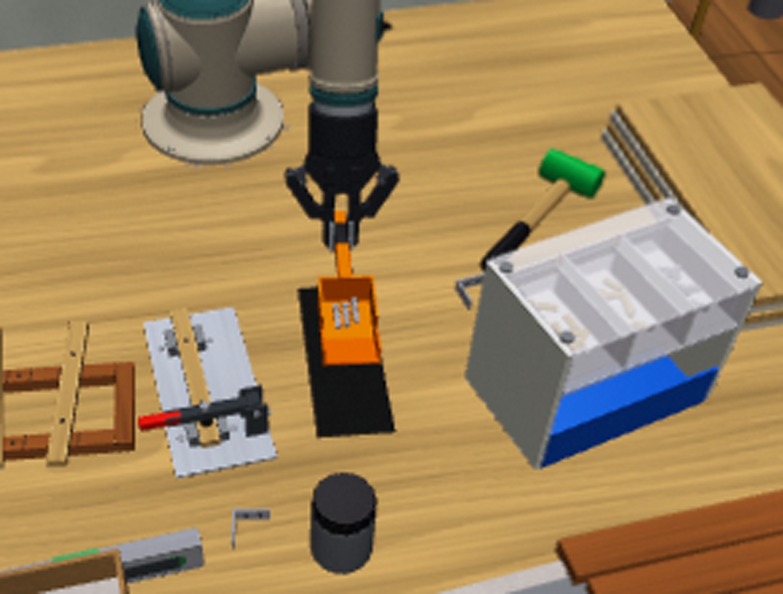

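```bash
cat >> s.py <<'E'
def tool2scoop(pre=np.radians(15),gx=-.075,extra=0):
    o,t,Rm=st(); Rs0=np.c_[-Rm[:,0],Rm[:,1]*0,-Rm[:,2]]
    # scoop axes: tool pitched +pre relative to scoop
    Rs=R.from_rotvec(-(pre+extra)*0*Rm[:,1]).as_matrix()
    base=np.c_[-Rm[:,0],-Rm[:,1],-Rm[:,2]]
    base=np.c_[-Rm[:,0],Rm[:,1],-Rm[:,2]]
    return t,Rm
E
python3 - <<'E'
from s import *
for fn in('s1','t1'):
    i,d,p=load(fn); X=cloud(p,d);hsv=cv2.cvtColor(i,cv2.COLOR_RGB2HSV).astype(int);H,S,V=[hsv[...,k] for k in range(3)]
    m=(H>5)&(H<18)&(S>190)&(V>100)&(abs(X[...,0]-.5)<.15)&(abs(X[...,1]-.08)<.08)&(X[...,2]>.06)
    q=X[m]; o,t,Rm=st()
    tt,Rt,_=scoop2tool([0,0,0],YS,0); org=t-tt
    h=np.array([np.cos(YS),np.sin(YS),0]);l=np.array([-h[1],h[0],0])
    a=np.c_[(q-org)@h,(q-org)@l,q[:,2]-org[2]]*1000
    print(fn,len(a),org.round(4))
    for lo in range(-110,120,15):
        b=a[(a[:,0]>=lo)&(a[:,0]<lo+15)]
        if len(b)>5: print(lo,len(b),'y',np.percentile(b[:,1],[2,98]).round(0),'z',np.percentile(b[:,2],[3,50,97]).round(1))
E
```

```text
s1 684 [0.5028 0.0855 0.0991]
-110 11 y [-3.  7.] z [37.6 41.3 43.3]
-95 8 y [-3.  5.] z [40.2 41.4 43.4]
-50 18 y [-7.  7.] z [38.8 41.2 42.2]
-35 17 y [-7.  8.] z [38.7 41.4 44.7]
-20 16 y [-6.  6.] z [37.6 40.5 42.6]
-5 190 y [-25.  28.] z [ 1.6 24.6 42.1]
10 40 y [-29.  31.] z [ 1.   4.1 39. ]
25 48 y [-30.  29.] z [ 0.   3.3 39.4]
40 75 y [-30.  31.] z [-0.1  3.6 40.3]
55 84 y [-29.  30.] z [ 0.4  3.7 39.6]
70 53 y [-29.  29.] z [ 3.6  6.9 24.5]
85 68 y [-30.  30.] z [ 6.8 10.7 29.3]
100 53 y [-28.  30.] z [10.4 14.1 28.7]
t1 501 [0.5028 0.0855 0.0991]
-50 19 y [-5.  9.] z [36.4 41.4 44.5]
-35 20 y [-4.  9.] z [37.6 41.  44.4]
-20 20 y [-5.  9.] z [35.3 42.5 47.2]
-5 46 y [-28.  31.] z [ 0.9 36.6 43.4]
10 42 y [-28.  32.] z [-2.9  4.7 40.6]
25 41 y [-28.  32.] z [-3.1  3.6 42.3]
40 61 y [-28.  33.] z [-0.   4.2 41.7]
55 79 y [-27.  32.] z [-2.4  3.9 26.5]
70 77 y [-27.  31.] z [ 2.2  7.8 23.3]
85 73 y [-26.  31.] z [ 5.2 10.6 28.9]
100 20 y [-22.  28.] z [ 6.5 13.6 19.1]
```

```bash
cat >> s.py <<'E'
OC=np.array([.6035,.3588,0]);OY=np.radians(14.5);OX=np.array([np.cos(OY),np.sin(OY),0]);OYv=np.array([-OX[1],OX[0],0])
def lippose(lip,yaw,tilt_deg,n=''):
    og=lip2org(lip,yaw,np.radians(tilt_deg)); t,Rt,_=scoop2tool(og,yaw,np.radians(tilt_deg)); return t,Rt
def liporg(ox,oy,z): return OC+OX*ox+OYv*oy+[0,0,z]
E
python3 - <<'E'
from s import *
t,Rt=lippose([.52,.11,.11],0,0);print(t);plan(t,Rt)
t,Rt=lippose(liporg(-.11,0,.1),OY,0);print(t);plan(t,Rt)
E
```

```text
[0.34491756 0.11       0.11364741]
 shift [ 87.1   0.7 -21.5] rot [-2.35 -0.43 -8.21] rows 1.4
[0.32749811 0.28742106 0.10364741]
 shift [131.7 173.6 -23.3] rot [ -6.05  -0.45 -22.23] rows 3.5
```

Emit:
servo_tool([
  [[5, 30, 0, -8, -1, 0, -3], [5, 60, 0, -16, -2, 0, -6], [5, 87, 0, -22, -2.3, 0, -8.2], [5, 95, 30, -22, -3, 0, -10.5], [5, 105, 60, -22, -3.5, 0, -13], [5, 113, 95, -22, -4, 0, -15.5], [5, 120, 125, -22, -5, 0, -18], [5, 127, 155, -23, -5.5, 0, -20.5], [5, 132, 174, -23, -6, 0, -22.2], [5, 132, 174, -23, -6, 0, -22.2], [5, 132, 174, -23, -6, 0, -22.2]],
])

```text
clock: 10.85
tool_pos: [0.328, 0.2871, 0.1036]
ee_rot: [0.126, -0.125, 0.984, 0.016]
force: [0.0, 0.7, -1.5]
gripper_width: 0.165
```

Run:
```python
from s import *
i,d,p=snap('wrist','w8')
for a in ((-.11,0,.085,15),(-.085,0,.075,25),(-.055,0,.055,35),(-.055,0,.040,45),(-.052,0,.034,52),(-.052,0,.034,56)):
    t,Rt=lippose(liporg(*a[:3]),OY,a[3]); plan(t,Rt,str(a))
o,t,_=st();print(t,o['joint_positions'])
```

```text
(-0.11, 0, 0.085, 15) shift [-13.7   0.6 -27.4] rot [-0.05 14.66 -0.08] rows 1.4
(-0.085, 0, 0.075, 25) shift [-53.3   0.6 -36.1] rot [-0.04 24.66 -0.08] rows 2.3
(-0.055, 0, 0.055, 35) shift [-99.1   0.7 -30.5] rot [-3.000e-02  3.466e+01 -9.000e-02] rows 3.2
(-0.055, 0, 0.04, 45) shift [-120.6    0.7  -33.1] rot [-3.000e-02  4.466e+01 -9.000e-02] rows 4.2
(-0.052, 0, 0.034, 52) shift [-141.3    0.7  -35.8] rot [-2.000e-02  5.166e+01 -9.000e-02] rows 4.8
(-0.052, 0, 0.034, 56) shift [-152.7    0.7  -40. ] rot [-2.000e-02  5.566e+01 -9.000e-02] rows 5.2
[0.32817904 0.28699964 0.1038571 ] [ 0.63989514  0.08812276  2.14834031 -0.15515768  0.67365539 -1.07248834]
```

View pics/w8.png

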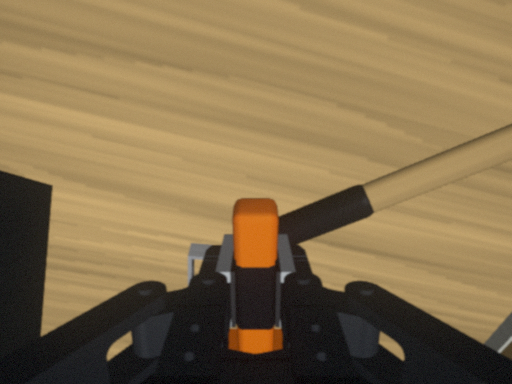

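Emit:
servo_tool([
  [[5, -7, 0.6, -14, 0, 7, 0], [5, -14, 0.6, -27.5, 0, 14.7, 0], [5, -34, 0.6, -32, 0, 20, 0], [5, -53, 0.6, -36, 0, 24.7, 0], [5, -68, 0.6, -34, 0, 28, 0], [5, -84, 0.6, -32, 0, 31.5, 0], [5, -99, 0.6, -30.5, 0, 34.7, 0], [5, -99, 0.6, -30.5, 0, 34.7, 0], [5, -99, 0.6, -30.5, 0, 34.7, 0]],
])

```text
clock: 12.02
tool_pos: [0.413, 0.3097, 0.159]
ee_rot: [-0.172, -0.124, 0.977, -0.022]
force: [-0.6, 0.1, -1.8]
gripper_width: 0.166
```

Run:
```python
from s import *
i,d,p=snap('top','t2');i2,d2,p2=snap('scene','s2');snap('wrist','w9')
for a in ((-.055,0,.055,35),(-.055,0,.040,45),(-.052,0,.034,52),(-.052,0,.034,56)):
    t,Rt=lippose(liporg(*a[:3]),OY,a[3]); plan(t,Rt,str(a))
o,t,_=st();print(t,o['joint_positions'],o['force'])
a=cv2.resize(i[100:300,60:260],None,fx=2.7,fy=2.7,interpolation=cv2.INTER_CUBIC)
b=cv2.resize(i2[60:260,290:460],None,fx=2.7,fy=2.7,interpolation=cv2.INTER_CUBIC)
c=np.hstack([a,b]);c=cv2.resize(c,None,fx=.79,fy=.79)
cv2.imwrite('pics/c2.png',cv2.cvtColor(c,cv2.COLOR_RGB2BGR));print(c.shape)
```

```text
(-0.055, 0, 0.055, 35) shift [-1.  -0.7  0.9] rot [ 0.02  0.07 -0.02] rows 0.0
(-0.055, 0, 0.04, 45) shift [-17.2  -0.7 -13.4] rot [ 0.03 10.07 -0.02] rows 0.9
(-0.052, 0, 0.034, 52) shift [-32.6  -0.7 -27.3] rot [ 3.000e-02  1.707e+01 -1.000e-02] rows 1.6
(-0.052, 0, 0.034, 56) shift [-39.7  -0.6 -37.3] rot [ 3.000e-02  2.107e+01 -1.000e-02] rows 2.0
[0.41268014 0.3101492  0.15963597] [ 0.45940283  0.42274153  1.51852433  0.07033374  1.541372   -1.3782618 ] [-0.65770524 -0.02248678 -1.58845132]
(427, 789, 3)
```

View pics/c2.png

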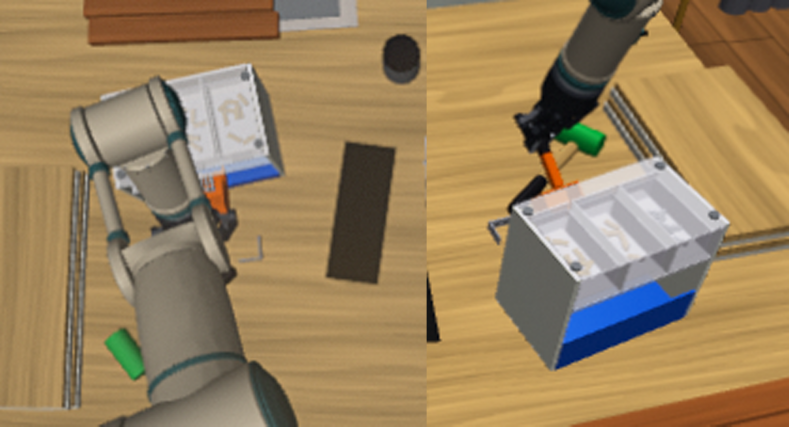

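View pics/w9.png

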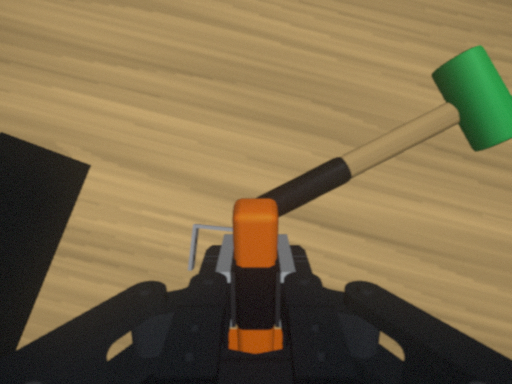

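Emit:
servo_tool([
  [[5, -9, -0.6, -7, 0, 5, 0], [5, -17, -0.7, -13.5, 0, 10, 0], [5, -25, -0.7, -20, 0, 13.5, 0], [5, -32.5, -0.7, -27, 0, 17, 0], [5, -32.5, -0.7, -27, 0, 17, 0], [5, -32.5, -0.7, -27, 0, 17, 0], [5, -32.5, -0.7, -27, 0, 17, 0], [5, -32.5, -0.7, -27, 0, 17, 0]],
])

```text
clock: 13.18
tool_pos: [0.4519, 0.3198, 0.1742]
ee_rot: [-0.314, -0.12, 0.941, -0.04]
force: [0.3, -0.6, -0.6]
gripper_width: 0.168
```

Run:
```python
from s import *
i,d,p=snap('top','t3');i2,d2,p2=snap('scene','s3')
for a in ((-.052,0,.034,52),(-.056,0,.034,56),(-.058,0,.034,60)):
    t,Rt=lippose(liporg(*a[:3]),OY,a[3]); plan(t,Rt,str(a))
o,t,_=st();print(t,o['joint_positions'],o['force'])
b=cv2.resize(i2[60:260,290:460],None,fx=3,fy=3,interpolation=cv2.INTER_CUBIC)
cv2.imwrite('pics/c3.png',cv2.cvtColor(b,cv2.COLOR_RGB2BGR))
```

```text
(-0.052, 0, 0.034, 52) shift [ 0.6 -0.1  0.1] rot [ 0.03  0.11 -0.01] rows 0.0
(-0.056, 0, 0.034, 56) shift [-0.  -0.1 -9.1] rot [ 0.03  4.11 -0.  ] rows 0.4
(-0.058, 0, 0.034, 60) shift [ -3.1  -0.1 -19.2] rot [ 0.03  8.11 -0.  ] rows 0.8
[0.45209984 0.31979614 0.17396528] [ 0.4222117   0.63402731  1.2276868   0.10819632  1.91497986 -1.39831349] [ 0.37064969  0.13053806 -1.31189668]
```

View pics/c3.png

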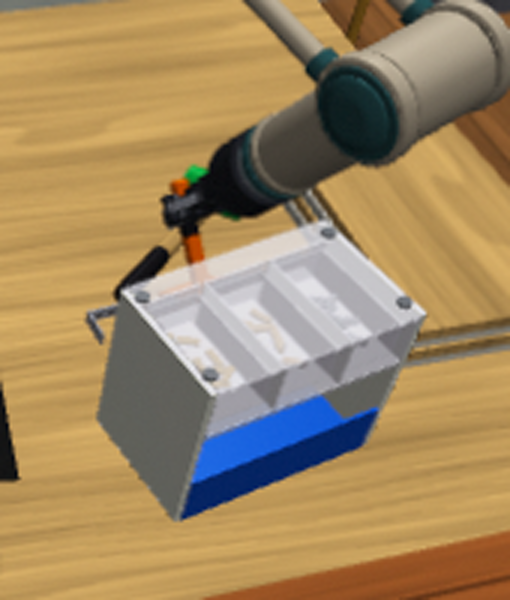

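Emit:
servo_tool([
  [[5, 0, 0, -9, 0, 4.1, 0], [5, 0, 0, -9, 0, 4.1, 0], [5, 0, 0, -4, 0, 2, 0], [5, 0, 0, -9, 0, 4.1, 0], [5, 0, 0, -4, 0, 2, 0], [5, 0, 0, -9, 0, 4.1, 0], [5, 0, 0, -9, 0, 4.1, 0], [5, 0, 0, -9, 0, 4.1, 0], [5, 0, 0, -9, 0, 4.1, 0]],
])

```text
clock: 14.4
tool_pos: [0.4574, 0.3211, 0.1808]
ee_rot: [-0.348, -0.118, 0.929, -0.044]
force: [-0.0, -0.1, -1.1]
gripper_width: 0.17
```

Run:
```python
from s import *
for a in ((-.055,0,.045,45),(-.055,0,.055,35),(-.085,0,.075,25),(-.11,0,.085,15),(-.13,0,.1,0)):
    t,Rt=lippose(liporg(*a[:3]),OY,a[3]); plan(t,Rt,str(a))
o,t,_=st();print(t,o['force'])
```

```text
(-0.055, 0, 0.045, 45) shift [13.  -0.1 23.7] rot [ 3.000e-02 -1.102e+01 -1.000e-02] rows 1.0
(-0.055, 0, 0.055, 35) shift [19.6 -0.1 46.7] rot [ 3.000e-02 -2.102e+01 -2.000e-02] rows 2.0
(-0.085, 0, 0.075, 25) shift [50.2 -0.1 81.4] rot [ 3.000e-02 -3.102e+01 -2.000e-02] rows 2.9
(-0.11, 0, 0.085, 15) shift [ 65.2  -0.2 119. ] rot [ 3.000e-02 -4.102e+01 -2.000e-02] rows 3.8
(-0.13, 0, 0.1, 0) shift [ 65.7  -0.2 159.4] rot [ 3.000e-02 -5.602e+01 -3.000e-02] rows 5.2
[0.45741362 0.32110338 0.18077556] [-0.01622371 -0.10813377 -1.06794507]
```

Emit:
servo_tool([
  [[5, 7, 0, 12, 0, -5.5, 0], [5, 13, 0, 24, 0, -11, 0], [5, 17, 0, 35, 0, -16, 0], [5, 20, 0, 47, 0, -21, 0], [5, 35, 0, 64, 0, -26, 0], [5, 50, 0, 81, 0, -31, 0], [5, 58, 0, 100, 0, -36, 0], [5, 65, 0, 119, 0, -41, 0], [5, 65.5, 0, 133, 0, -46, 0], [5, 66, 0, 147, 0, -51, 0], [5, 66, 0, 159, 0, -56, 0], [5, 66, 0, 159, 0, -56, 0]],
])

```text
clock: 15.9
tool_pos: [0.3046, 0.2806, 0.1029]
ee_rot: [0.127, -0.126, 0.984, 0.015]
force: [-0.2, 0.5, -0.4]
gripper_width: 0.167
```

Run:
```python
from s import *
i,d,p=snap('top','t4');i2,d2,p2=snap('scene','s4');
o,t,_=st();print(t,o['force'])
a=cv2.resize(i[100:300,60:260],None,fx=2,fy=2,interpolation=cv2.INTER_CUBIC)
b=cv2.resize(i2[60:260,260:460],None,fx=2,fy=2,interpolation=cv2.INTER_CUBIC)
cv2.imwrite('pics/c4.png',cv2.cvtColor(np.hstack([a,b]),cv2.COLOR_RGB2BGR))
t,Rt=lippose([.52,.11,.11],0,0);plan(t,Rt)
t,Rt,_=scoop2tool([.5063,.0863,.060],YS,0);plan(t,Rt)
t,Rt,_=scoop2tool([.5063,.0863,.002],YS,0);plan(t,Rt)
```

```text
[0.30899241 0.28329513 0.10491605] [ 0.6801938   0.1348008  -1.31819104]
 shift [   6.  -176.8  -10.8] rot [ 3.81 -0.   13.99] rows 2.8
 shift [ -67.1 -212.7   48.1] rot [ 6.03e+00 -1.00e-02  2.23e+01] rows 3.6
 shift [ -52.1 -212.7  104.1] rot [ 6.03e+00 -1.00e-02  2.23e+01] rows 3.9
```

View pics/c4.png

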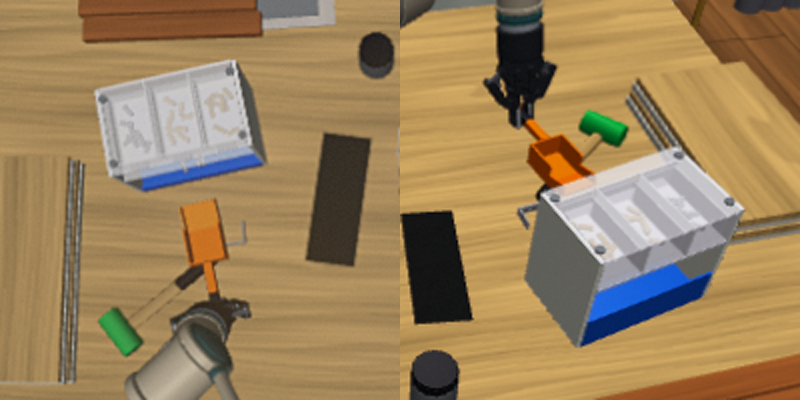

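Emit:
servo_tool([
  [[5, 3, -60, -10, 1.3, 0, 5], [5, 5, -120, -10, 2.6, 0, 10], [5, 6, -177, -11, 3.8, 0, 14], [5, -20, -195, 10, 4.8, 0, 18], [5, -45, -206, 30, 5.5, 0, 20.5], [5, -67, -212.7, 48, 6, 0, 22.3], [5, -67, -212.7, 48, 6, 0, 22.3], [5, -60, -212.7, 75, 6, 0, 22.3], [5, -55, -212.7, 94, 6, 0, 22.3], [5, -52.3, -212.7, 103, 6, 0, 22.3], [5, -52.3, -212.7, 103, 6, 0, 22.3], [5, -52.3, -212.7, 103, 6, 0, 22.3]],
])

```text
clock: 17.5
tool_pos: [0.4368, 0.096, 0.0188]
ee_rot: [0.131, 0.075, 0.989, -0.01]
force: [0.0, -1.2, -1.3]
gripper_width: 0.164
```

Run:
```python
from s import *
t,Rt,_=scoop2tool([.5063,.0863,.002],YS,0);plan(t,Rt)
o,t,_=st();print(t,o['force'])
snap('scene','s5')
```

```text
shift [0.2 0.8 1.2] rot [-0.01  0.04 -0.03] rows 0.0
[0.43679991 0.09604692 0.01883746] [ 0.014145   -1.22356941 -1.28303041]
```

View pics/s5.png

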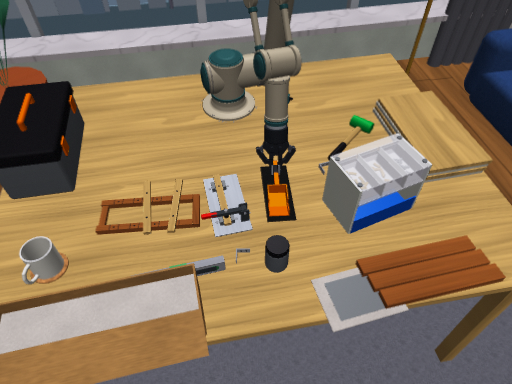

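Emit:
servo_tool([
  [[5, 0.5, 0, 1.5, 0, 0, 0], [5, 0.6, 0, 2.4, 0, 0, 0], [5, 0.6, 0, 2.4, 0, 0, 0], [30, 0.6, 0, 2.4, 0, 0, 0], [50, 0.6, 0, 2.4, 0, 0, 0], [50, 0.6, 0, 2.4, 0, 0, 0], [50, 0.6, 0, 2.4, 0, 0, 0], [50, -7, 0, -28, 0, 0, 0], [50, -20, 0, -75, 0, 0, 0], [50, -33, 0, -125, 0, 0, 0], [50, -45, 0, -165, 0, 0, 0]],
])

```text
clock: 18.92
tool_pos: [0.4371, 0.096, 0.1913]
ee_rot: [0.131, 0.075, 0.989, -0.01]
force: [0.7, 0.2, 0.6]
gripper_width: 0.585
```

Run:
```python
from s import *
i,d,p=snap('wrist','w10')
o,t,_=st();print(t,o['force'])
# clamp view pose: tool down at jig
plan([.42,.30,.30],down(OY,np.radians(0)),'org')
```

```text
[0.44123227 0.09642937 0.19692511] [ 2.79250097 -0.01714286  3.05345974]
org shift [  21.8  198.4 -112.6] rot [ -3.    15.53 -22.98] rows 3.7
```

View pics/w10.png

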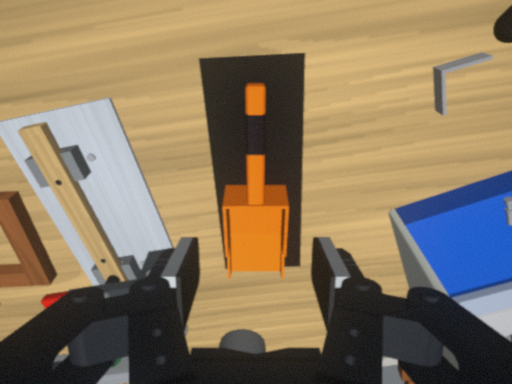

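Run:
```python
from s import *
plan(liporg(-.27,0,.24),down(OY,np.radians(20)),'org')
```

```text
org shift [110.9 177.9 -75.4] rot [ -6.93  -4.2  -22.04] rows 3.6
```

Emit:
servo_tool([
  [[50, 111, 178, -75, -7, -4, -22], [50, 111, 178, -75, -7, -4, -22], [50, 111, 178, -75, -7, -4, -22], [50, 111, 178, -75, -7, -4, -22], [50, 111, 178, -75, -7, -4, -22], [50, 111, 178, -75, -7, -4, -22]],
])

```text
clock: 19.73
tool_pos: [0.3383, 0.2903, 0.2321]
ee_rot: [0.164, -0.124, 0.978, 0.022]
force: [0.1, 0.4, -0.4]
gripper_width: 0.585
```

Run:
```python
from s import *
i,d,p=snap('wrist','w11')
plan([.34,-.11,.27],down(0),'jig')
```

```text
jig shift [  80.  -387.6  -68.9] rot [ 2.56 18.86 14.24] rows 6.4
```

View pics/w11.png

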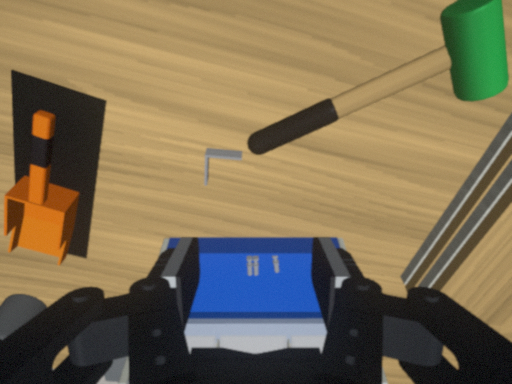

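Run:
```python
from s import *
i,d,p=load('w1')
c=plane(p,[[128.5,163.3],[227.8,158.1],[240.4,336.3]],.006)[:,:2]*1000;print('plate',c.round(1))
v=c[1]-c[0];print('w',np.linalg.norm(v),'yaw',np.degrees(np.arctan2(-v[0],v[1]))); v=c[2]-c[1];print('L',np.linalg.norm(v),np.degrees(np.arctan2(v[1],v[0])))
for fn in('w1','w2','s1','s5','top0'):
    i,d,p=load(fn) if fn!='scene0' else load(fn); X=cloud(p,d); hsv=cv2.cvtColor(i,cv2.COLOR_RGB2HSV).astype(int);H,S,V=[hsv[...,k] for k in range(3)]
    m=(X[...,2]>.020)&(X[...,2]<.032)&(H>12)&(H<25)&(S>70)&(X[...,0]>.35)&(X[...,0]<.68)&(X[...,1]>-.16)&(X[...,1]<0.02)
    k,l,s,cc=cv2.connectedComponentsWithStats(m.astype(np.uint8))
    for j in range(1,k):
        if s[j,4]>(30 if fn!='w1' else 100):
            q=X[l==j];r=cv2.minAreaRect((q[:,:2]*1000).astype(np.float32)); print(fn,'slat',len(q),np.round(r[0],1),np.round(r[1],1),round(r[2],1),q[:,2].mean().round(4))
    m=((H<5)|(H>174))&(S>150)&(V>90)&(X[...,0]>.5)&(X[...,0]<.68)&(X[...,1]>-.2)&(X[...,1]<0.02)
    q=X[m]
    if len(q)>8: r=cv2.minAreaRect((q[:,:2]*1000).astype(np.float32)); print(fn,'red',len(q),np.round(r[0],1),np.round(r[1],1),round(r[2],1),np.percentile(q[:,2],[5,50,95]).round(3))
```

```text
plate [[ 404.8 -142.4]
 [ 398.8  -29.1]
 [ 637.   -17.6]]
w 113.4435448461894 yaw 2.9955677996595895
L 238.3904452585191 2.7685918839195005
w1 slat 2809 [502.2 -94.8] [188.1  24.1] 2.9 0.0255
w1 red 39 [ 588.6 -129.1] [ 6.  18.5] 26.3 [0.042 0.045 0.051]
w2 slat 2070 [500.6 -94.3] [185.7  22.2] 3.0 0.0256
s1 slat 240 [487.8 -95.7] [153.8  21.3] 2.9 0.026
s1 slat 58 [604.1 -89.7] [32.2 21.7] 4.0 0.026
s1 red 63 [ 596.7 -141.1] [44.9 16. ] 89.1 [0.044 0.05  0.053]
s5 slat 238 [484.8 -95.8] [157.3  21.7] 2.8 0.026
s5 slat 60 [604.2 -89.3] [31.8 21.4] 1.8 0.0258
s5 red 63 [ 596.7 -141.1] [14.2 44.9] 0.6 [0.045 0.05  0.053]
top0 slat 245 [496.2 -92.6] [174.5  22.5] 4.2 0.0263
top0 red 27 [ 591.7 -140.9] [ 8.5 39.9] 6.3 [0.046 0.051 0.056]
```

Run:
```python
from s import *
plan([.47,-.12,.26],down(np.radians(2.9)),'jig')
```

```text
jig shift [ -33.5 -429.6  -19.4] rot [ 2.08 18.9  11.37] rows 6.9
```

Emit:
servo_tool([
  [[85, -34, -430, -19, 2.1, 18.9, 11.4], [85, -34, -430, -19, 2.1, 18.9, 11.4], [85, -34, -430, -19, 2.1, 18.9, 11.4], [85, -34, -430, -19, 2.1, 18.9, 11.4], [85, -34, -430, -19, 2.1, 18.9, 11.4], [85, -34, -430, -19, 2.1, 18.9, 11.4], [85, -34, -430, -19, 2.1, 18.9, 11.4], [85, -34, -430, -19, 2.1, 18.9, 11.4], [85, -34, -430, -19, 2.1, 18.9, 11.4]],
])

```text
clock: 20.9
tool_pos: [0.47, -0.1198, 0.2593]
ee_rot: [-0.0, -0.024, 1.0, 0.001]
force: [0.1, 0.9, -0.3]
gripper_width: 0.996
```

Run:
```python
from s import *
i,d,p=snap('wrist','w12'); X=cloud(p,d); hsv=cv2.cvtColor(i,cv2.COLOR_RGB2HSV).astype(int);H,S,V=[hsv[...,k] for k in range(3)]
m=((H<5)|(H>174))&(S>150)&(V>90)&(X[...,0]>.5)&(X[...,0]<.68)&(X[...,1]>-.2)&(X[...,1]<0.02)
q=X[m]; print(len(q))
r=cv2.minAreaRect((q[:,:2]*1000).astype(np.float32)); print('red',np.round(r[0],1),np.round(r[1],1),round(r[2],1),np.percentile(q[:,2],[5,50,95]).round(3))
m=(X[...,2]>.020)&(X[...,2]<.032)&(H>12)&(H<25)&(S>70)&(X[...,0]>.35)&(X[...,0]<.68)&(X[...,1]>-.16)&(X[...,1]<0.02)
q=X[m];r=cv2.minAreaRect((q[:,:2]*1000).astype(np.float32)); print('slat',np.round(r[0],1),np.round(r[1],1),round(r[2],1))
```

```text
386
red [ 592.9 -141.1] [12.5 44.6] 3.0 [0.046 0.05  0.052]
slat [511.2 -64.2] [207.1  80.4] 3.2
```

View pics/w12.png

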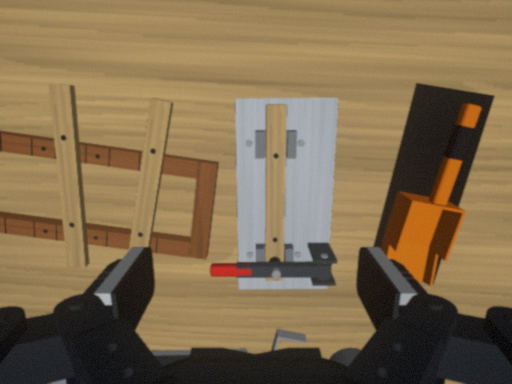

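```bash
cat > c.py <<'E'
from s import *
JY=np.radians(2.9); JX=np.array([np.cos(JY),np.sin(JY),0]);JYv=np.array([-JX[1],JX[0],0])
G0=np.array([.593,-.1425,.045])
def clamp(phi,k=0.5):
    g=G0+JYv*.108*(1-np.cos(phi))+np.array([0,0,.108*np.sin(phi)])
    Rt=down(JY+np.pi/2,-k*phi); return g+.019*Rt[:,2],Rt
E
python3 - <<'E'
from c import *
o,t,Rm=st();print(o['joint_positions'])
t,Rt=clamp(0);plan(t+[0,0,.09],Rt)
E
```

```text
[-0.39320926  0.12361162  1.63430947  0.00209303  1.38497664 -2.01390986]
 shift [-121.8  -29.9  143.4] rot [  0.12   0.1  -90.06] rows 8.4
```

```bash
sed -i 's/down(JY+np.pi\/2,-k\*phi)/down(JY-np.pi\/2,k*phi)/; s/k=0.5/k=0/' c.py
python3 - <<'E'
from c import *
t,Rt=clamp(0);plan(t+[0,0,.09],Rt)
E
```

```text
shift [-121.8  -29.9  143.4] rot [ 0.1  -0.12 89.94] rows 8.4
```

Emit:
servo_tool([
  [[45, -40, -10, 30, 0, 0, 10], [45, -80, -20, 60, 0, 0, 20], [45, -122, -30, 90, 0, 0, 30], [45, -122, -30, 100, 0, 0, 40], [45, -122, -30, 110, 0, 0, 50], [45, -122, -30, 120, 0, 0, 60], [45, -122, -30, 130, 0, 0, 70], [45, -122, -30, 143, 0, 0, 80], [45, -122, -30, 143, 0, 0, 90], [45, -122, -30, 143, 0, 0, 90], [45, -122, -30, 143, 0, 0, 90], [45, -122, -30, 143, 0, 0, 90]],
])

```text
clock: 22.45
tool_pos: [0.5946, -0.1424, 0.1175]
ee_rot: [0.0, 0.688, 0.725, 0.001]
force: [-0.1, 0.4, -0.2]
gripper_width: 0.527
```

Run:
```python
from c import *
i,d,p=snap('wrist','w13'); o,t,_=st();print(t,o['joint_positions'])
t,Rt=clamp(0);plan(t,Rt)
X=cloud(p,d); hsv=cv2.cvtColor(i,cv2.COLOR_RGB2HSV).astype(int);H,S,V=[hsv[...,k] for k in range(3)]
m=((H<5)|(H>174))&(S>150)&(V>90)&(X[...,0]>.5)&(X[...,0]<.68)
q=X[m]; print(len(q))
r=cv2.minAreaRect((q[:,:2]*1000).astype(np.float32)); print('red',np.round(r[0],1),np.round(r[1],1),round(r[2],1),np.percentile(q[:,2],[5,50,95]).round(3))
```

```text
[ 0.5945769  -0.14251243  0.11741944] [-0.34988203  0.40960376  1.59692405  0.00162032  1.13405161 -0.40273851]
 shift [ 0.  -1.7 91.4] rot [ 0.09 -0.05  0.09] rows 1.5
1064
red [ 595.  -123.4] [99.1 13.1] 89.7 [0.049 0.051 0.052]
```

View pics/w13.png

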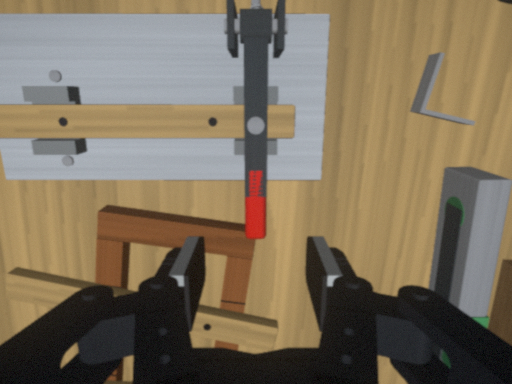

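Emit:
servo_tool([
  [[45, 0, -1, 30, 0, 0, 0], [45, 0, -1, 60, 0, 0, 0], [45, 0, -1, 80, 0, 0, 0], [45, 0, -1, 91, 0, 0, 0], [45, 0, -1, 91, 0, 0, 0], [5, 0, -1, 91, 0, 0, 0], [5, 0, -1, 91, 0, 0, 0], [5, 0, -1, 91, 0, 0, 0], [5, 0, -1, 91, 0, 0, 0], [5, 0, -1, 91, 0, 0, 0], [5, 0, -1, 91, 0, 0, 0]],
], force=30)

```text
clock: 23.88
tool_pos: [0.5949, -0.1429, 0.0272]
ee_rot: [0.001, 0.689, 0.725, 0.001]
force: [3.3, 0.7, 5.0]
gripper_width: 0.158
```

Run:
```python
from c import *
i,d,p=snap('wrist','w14'); o,t,_=st();print(t,o['force'],o['gripper_width'])
for f in (.1,.2,.35,.5,.65,.8,.95,1.1,1.2):
    tt,Rt=clamp(f);plan(t+tt-clamp(0)[0],Rt,str(f))
```

```text
[ 0.59486288 -0.14292738  0.02719165] [2.23857718 1.25939177 4.8559207 ] 0.15616562813643348
0.1 shift [  0.5   0.  -10.8] rot [ 0.22 -0.01  0.01] rows 0.2
0.2 shift [  2.2   0.1 -21.5] rot [ 0.22 -0.01  0.01] rows 0.3
0.35 shift [  6.6   0.1 -37. ] rot [ 0.22 -0.01  0.01] rows 0.6
0.5 shift [ 13.2   0.2 -51.8] rot [ 0.22 -0.01  0.01] rows 0.9
0.65 shift [ 22.    0.3 -65.4] rot [ 0.22 -0.01  0.01] rows 1.1
0.8 shift [ 32.8   0.3 -77.5] rot [ 0.22 -0.01  0.01] rows 1.3
0.95 shift [ 45.2   0.4 -87.8] rot [ 0.22 -0.01  0.01] rows 1.6
1.1 shift [ 59.    0.4 -96.2] rot [ 0.22 -0.01  0.01] rows 1.8
1.2 shift [  68.9    0.4 -100.6] rot [ 0.22 -0.01  0.01] rows 2.0
```

View pics/w14.png

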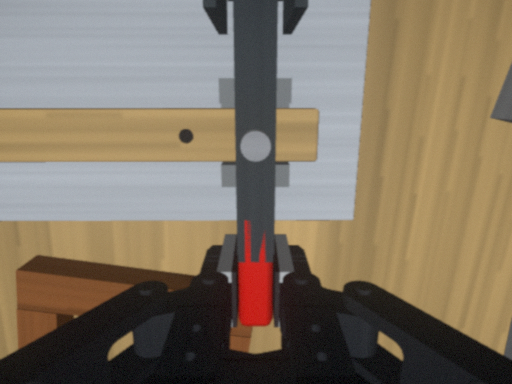

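Emit:
servo_tool([
  [[5, 0.5, 0, -11, 0, 0, 0], [5, 2, 0, -21.5, 0, 0, 0], [5, 6.5, 0, -37, 0, 0, 0], [5, 13, 0, -52, 0, 0, 0], [5, 22, 0, -65.5, 0, 0, 0], [5, 33, 0, -77.5, 0, 0, 0], [5, 45, 0, -88, 0, 0, 0], [5, 59, 0, -96, 0, 0, 0], [5, 59, 0, -96, 0, 0, 0]],
])

```text
clock: 25.05
tool_pos: [0.5917, -0.0836, 0.1226]
ee_rot: [0.001, 0.688, 0.725, 0.001]
force: [4.7, 0.5, 0.8]
gripper_width: 0.157
```

Run:
```python
from c import *
i,d,p=snap('wrist','w15'); o,t,_=st();print(t,o['force'],o['gripper_width'])
```

```text
[ 0.59170718 -0.08374     0.12250349] [5.23935918 0.48753333 1.37327676] 0.1579338097352743
```

View pics/w15.png

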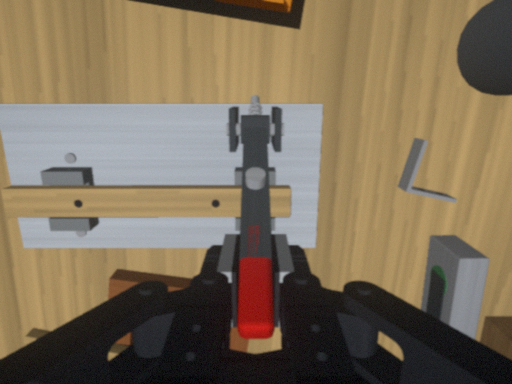

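Arm is lifted to about 1.1 rad; release and watch.

Emit:
servo_tool([
  [[45, 0, 0, 0, 0, 0, 0], [60, 0, 0, 0, 0, 0, 0], [60, 0, 0, 0, 0, 0, 0], [60, -20, 0, -10, 0, 0, 0], [60, -60, 0, -40, 0, 0, 0], [60, -60, 0, -80, 0, 0, 0], [60, -60, 0, -120, 0, 0, 0], [60, -60, 0, -120, 0, 0, 0]],
])

```text
clock: 26.1
tool_pos: [0.5954, -0.1463, 0.2469]
ee_rot: [0.004, 0.689, 0.724, 0.002]
force: [0.2, -0.4, -0.5]
gripper_width: 0.704
```

Run:
```python
from c import *
snap('wrist','w16');i,d,p=snap('scene','s6')
b=cv2.resize(i[120:300,60:320],None,fx=3,fy=3,interpolation=cv2.INTER_CUBIC)
cv2.imwrite('pics/c6.png',cv2.cvtColor(b,cv2.COLOR_RGB2BGR))
plan([.42,-.22,.27],down(np.radians(-7)))
```

```text
shift [ -66.3 -176.7  -27.7] rot [ 9.000e-02  5.000e-02 -8.013e+01] rows 7.5
```

View pics/c6.png

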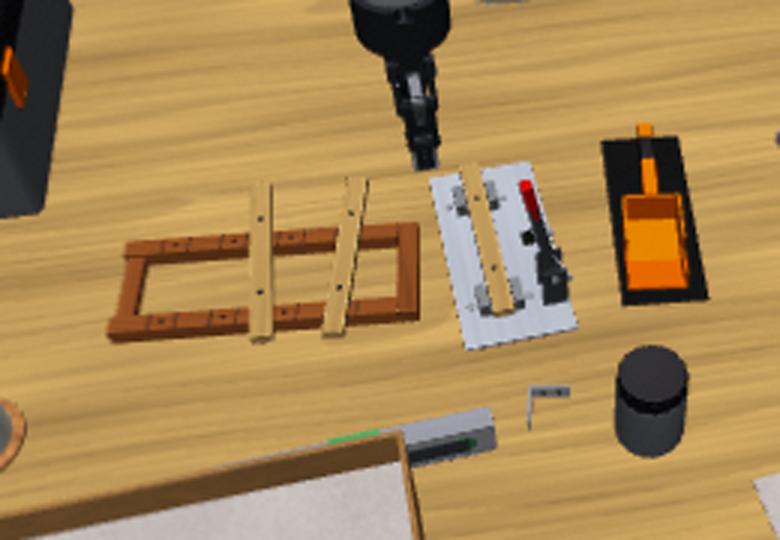

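Emit:
servo_tool([
  [[85, -30, -60, -30, 0, 0, -10], [85, -60, -120, -30, 0, 0, -20], [85, -96, -207, -30, 0, 0, -30], [85, -96, -207, -30, 0, 0, -40], [85, -96, -207, -30, 0, 0, -50], [85, -96, -207, -30, 0, 0, -60], [85, -96, -207, -30, 0, 0, -70], [85, -96, -207, -30, 0, 0, -80], [85, -96, -207, -30, 0, 0, -80], [85, -96, -207, -30, 0, 0, -80]],
])

```text
clock: 27.45
tool_pos: [0.3912, -0.2502, 0.2711]
ee_rot: [-0.0, 0.063, 0.998, 0.001]
force: [-0.1, 0.1, 0.5]
gripper_width: 0.995
```

Run:
```python
from c import *
i,d,p=snap('wrist','w17');o,t,_=st();print(t)
```

```text
[ 0.3912892  -0.25021971  0.27124658]
```

View pics/w17.png

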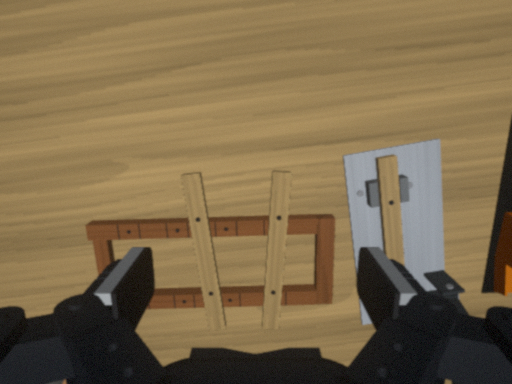

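```bash
cat > f.py <<'E'
from c import *
def measure(fn,verbose=1):
    i,d,p=load(fn); X=cloud(p,d); hsv=cv2.cvtColor(i,cv2.COLOR_RGB2HSV).astype(int);H,S,V=[hsv[...,k] for k in range(3)]
    reg=(X[...,0]>.38)&(X[...,0]<.66)&(X[...,1]>-.47)&(X[...,1]<-.15)
    m=reg&(H<13)&(S>110)&(V>40)&(V<190)&(X[...,2]>.012)&(X[...,2]<.024)
    m=cv2.morphologyEx(m.astype(np.uint8),cv2.MORPH_OPEN,np.ones((3,3)))>0
    q=X[m][:,:2]*1000; r=cv2.minAreaRect(q.astype(np.float32))
    print(fn,'frame',len(q),np.round(r[0],1),np.round(r[1],1),round(r[2],2)); fb=r
    # slats
    s=reg&(X[...,2]>.0255)&(X[...,2]<.038)&(H>11)&(H<28)&(S>60)
    s=cv2.morphologyEx(s.astype(np.uint8),cv2.MORPH_OPEN,np.ones((3,3)))
    k,l,st_,c=cv2.connectedComponentsWithStats(s); out=[]
    for j in range(1,k):
        if st_[j,4]<150: continue
        q=X[l==j];r=cv2.minAreaRect((q[:,:2]*1000).astype(np.float32))
        print('  slat',len(q),np.round(r[0],1),np.round(r[1],1),round(r[2],2),q[:,2].mean().round(4)); out.append(r)
    return fb,out,m,s
E
python3 - <<'E'
from f import *
fb,o,m,s=measure('w17')
i,_,_=load('w17'); i[m]=(255,0,0); i[s>0]=(0,255,0); cv2.imwrite('pics/m17.png',cv2.cvtColor(i,cv2.COLOR_RGB2BGR))
measure('s6');measure('w12')
E
```

```text
w17 frame 0 [0. 0.] [0. 0.] 0.0
  slat 2891 [ 503.8 -326. ] [ 22.5 209.8] 89.64 0.0295
  slat 2837 [ 513.4 -239.3] [ 22.2 210.7] 79.74 0.0296
s6 frame 1054 [ 522.4 -318.6] [304.1 124.7] 84.55
  slat 370 [ 513.8 -239.5] [ 22.8 210.3] 79.73 0.0299
  slat 401 [ 505.3 -325.6] [ 22.6 209.3] 89.74 0.0299
w12 frame 6 [ 455.4 -402.3] [3.7 1.6] 66.54
  slat 3836 [ 503.8 -326. ] [ 23.5 209.4] 89.65 0.0294
  slat 3055 [ 494.7 -235.9] [ 22.9 172.7] 79.85 0.0295
```

View pics/m17.png

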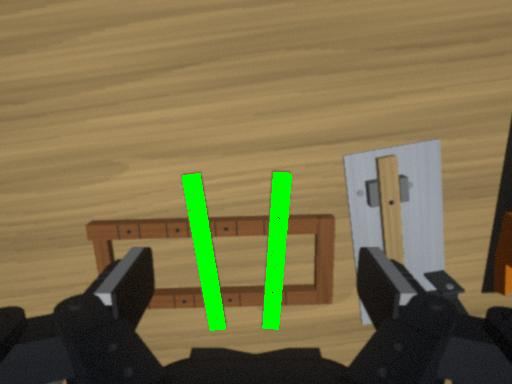

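Run:
```python
from f import *
i,d,p=load('w17');X=cloud(p,d);hsv=cv2.cvtColor(i,cv2.COLOR_RGB2HSV)
for u,v in((150,229),(240,228),(310,225),(324,260),(300,295)): print(hsv[v,u],X[v,u].round(4))
print(hsv[100,200],hsv[260,255])
```

```text
[ 13 160 115] [ 0.4635 -0.3892  0.0171]
[ 13 158 126] [ 0.4761 -0.2789  0.0175]
[ 12 155 123] [ 0.4828 -0.1931  0.0184]
[ 13 155 117] [ 0.5326 -0.1793  0.0176]
[ 12 154 121] [ 0.5782 -0.2141  0.0185]
[ 20 114 156] [ 19 113 149]
```

```bash
sed -i 's/(H<13)&(S>110)/(H<16)\&(S>125)/' f.py
python3 - <<'E'
from f import *
fb,o,m,s=measure('w17')
i,_,_=load('w17'); i[m]=(255,0,0); i[s>0]=(0,255,0); cv2.imwrite('pics/m17.png',cv2.cvtColor(i,cv2.COLOR_RGB2BGR))
measure('s6');measure('w12')
i,_,_=load('w17');a=cv2.resize(i[200:320,75:345],None,fx=2.9,fy=2.9,interpolation=cv2.INTER_CUBIC); cv2.imwrite('pics/w17c.png',cv2.cvtColor(a,cv2.COLOR_RGB2BGR))
E
```

```text
w17 frame 6814 [ 522.  -320.7] [306.3 122. ] 84.56
  slat 2891 [ 503.8 -326. ] [ 22.5 209.8] 89.64 0.0295
  slat 2837 [ 513.4 -239.3] [ 22.2 210.7] 79.74 0.0296
s6 frame 1197 [ 522.  -319.2] [305.6 125.3] 84.55
  slat 370 [ 513.8 -239.5] [ 22.8 210.3] 79.73 0.0299
  slat 401 [ 505.3 -325.6] [ 22.6 209.3] 89.74 0.0299
w12 frame 6843 [ 525.4 -291. ] [249.  120.6] 84.5
  slat 3836 [ 503.8 -326. ] [ 23.5 209.4] 89.65 0.0294
  slat 3055 [ 494.7 -235.9] [ 22.9 172.7] 79.85 0.0295
```

View pics/m17.png

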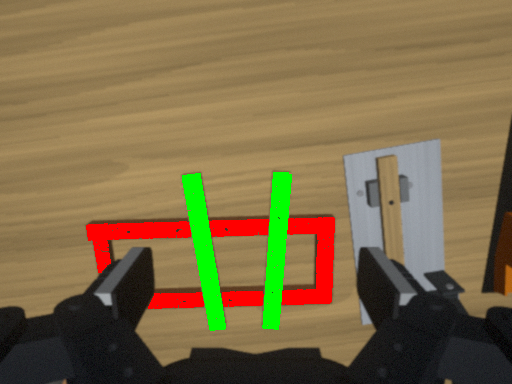

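View pics/w17c.png

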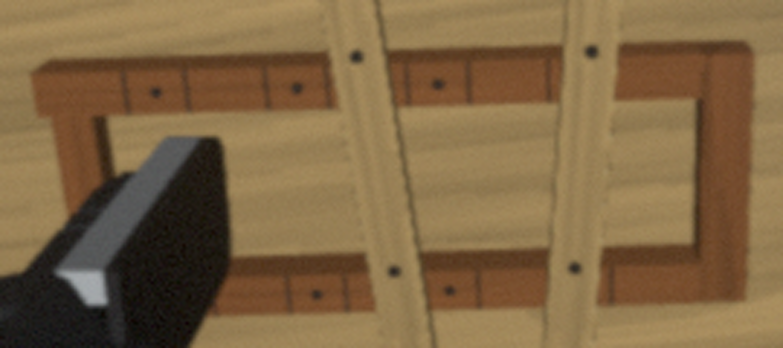

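Run:
```python
from f import *
i,d,p=load('w17')
c=np.array([[156,92],[297,88],[438,84],[317,295],[450,291]])/2.9+[75,200]
P=plane(p,c-.15,.018)[:,:2]*1000; print(P.round(1))
F=np.array([[-50,-90],[-50,-30],[-50,30],[50,-30],[50,30]])
# fit
a=F-F.mean(0);b=P-P.mean(0);th=np.arctan2((a[:,0]*b[:,1]-a[:,1]*b[:,0]).sum(),(a*b).sum());Rm=np.array([[np.cos(th),-np.sin(th)],[np.sin(th),np.cos(th)]])
t=P.mean(0)-Rm@F.mean(0);print(np.degrees(th),t,(F@Rm.T+t-P).round(1))
th2=np.radians(-5.45);u=np.array([-np.sin(th2),np.cos(th2)]); print('via rect',np.array([522,-320.5])-11*u)
# lines px near bearer
e=np.array([[126,88],[185,88],[266,87],[328,85],[407,82],[468,80],[549,78]])/2.9+[75,200]
Q=plane(p,e-.15,.018)[:,:2]*1000; print(((Q-t)@Rm).round(1))
```

```text
[[ 463.2 -415.7]
 [ 469.  -355.9]
 [ 474.8 -296.2]
 [ 568.9 -365.6]
 [ 574.5 -305.7]]
-5.527350444486981 [ 521.80457181 -330.87704028] [[ 0.1  0. ]
 [ 0.1 -0. ]
 [ 0.1  0. ]
 [-0.2  0.1]
 [-0.1 -0.1]]
via rect [ 520.95525224 -331.45027407]
[[ -52.3 -102.5]
 [ -51.6  -77.5]
 [ -51.   -43.1]
 [ -51.1  -16.7]
 [ -51.4   16.9]
 [ -51.5   42.8]
 [ -51.4   77.1]]
```

Run:
```python
from f import *
plan([.5135,-.2394,.016],down(np.radians(-10.3)))
plan([.5301,-.2414,.016],down(np.radians(-5.5)))
```

```text
shift [-119.9   25.6  255.3] rot [ 0.11 -0.01  3.11] rows 4.5
 shift [-136.7   25.6  255.3] rot [ 0.11 -0.01 -1.69] rows 4.7
```

Emit:
servo_tool([
  [[45, -50, 10, 60, 0, 0, 3.1], [45, -90, 20, 110, 0, 0, 3.1], [45, -120, 25.6, 150, 0, 0, 3.1], [45, -120, 25.6, 190, 0, 0, 3.1], [45, -120, 25.6, 225, 0, 0, 3.1], [45, -120, 25.6, 245, 0, 0, 3.1], [45, -120, 25.6, 255, 0, 0, 3.1], [45, -120, 25.6, 255, 0, 0, 3.1]],
])

```text
clock: 28.5
tool_pos: [0.5139, -0.2394, 0.0166]
ee_rot: [0.0, 0.089, 0.996, 0.001]
force: [0.4, -0.4, -0.5]
gripper_width: 0.529
```

Run:
```python
from f import *
snap('wrist','w18')
plan([.5135,-.2394,.016],down(np.radians(-10.3)))
plan([.5301,-.2414,.016],down(np.radians(-5.5)))
o,t,_=st();print(o['force'],o['joint_positions'])
```

```text
shift [1.  0.2 1.4] rot [0.06 0.09 0.09] rows 0.0
 shift [-15.7   1.1   1.4] rot [ 0.05  0.09 -4.71] rows 0.4
[ 0.0815465  -0.07652156  0.31197732] [-0.55962624  0.46229794  1.81217489  0.00196823  0.86601642 -1.953549  ]
```

View pics/w18.png

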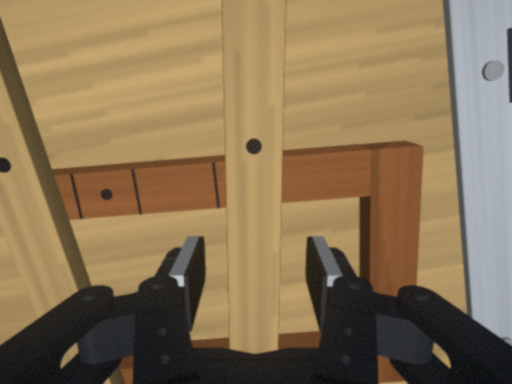

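Emit:
servo_tool([
  [[10, 0, 0, 0, 0, 0, 0], [10, 0, 0, 0, 0, 0, 0], [10, 0, 0, 0, 0, 0, 0], [10, 0, 0, 0, 0, 0, 0], [10, 0, 0, 0, 0, 0, 0], [10, 0, 0, -10, 0, 0, 0], [10, -8, 0.5, -12, 0, 0, -2.4], [10, -15.7, 1.1, -12, 0, 0, -4.7], [10, -15.7, 1.1, -12, 0, 0, -4.7], [10, -15.7, 1.1, -12, 0, 0, -4.7]],
], force=40)

```text
clock: 29.8
tool_pos: [0.5294, -0.2409, 0.0285]
ee_rot: [-0.0, 0.048, 0.999, 0.001]
force: [-0.1, 0.0, 0.0]
gripper_width: 0.245
```

Run:
```python
from f import *
snap('wrist','w19')
plan([.5301,-.2414,.016],down(np.radians(-5.5)))
o,t,_=st();print(o['force'],o['gripper_width'])
```

```text
shift [-0.8 -0.5 12.6] rot [ 0.1  -0.01  0.02] rows 0.2
[-0.68852907 -0.70400456 -0.67364139] 0.23997434455238303
```

View pics/w19.png

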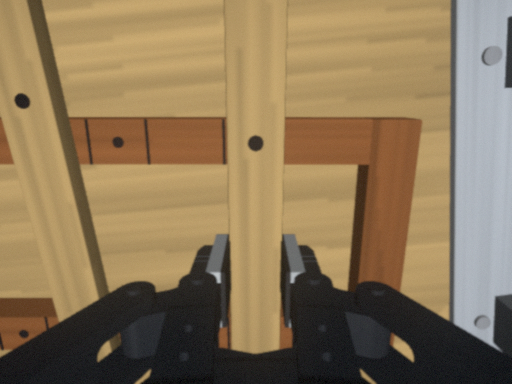

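Emit:
servo_tool([
  [[10, -0.8, -0.5, 8, 0, 0, 0], [10, -0.8, -0.5, 12, 0, 0, 0], [10, -0.8, -0.5, 12, 0, 0, 0], [45, -0.8, -0.5, 12, 0, 0, 0], [45, -0.8, -0.5, 12, 0, 0, 0], [45, -0.8, -0.5, 12, 0, 0, 0], [45, -0.8, -0.5, -20, 0, 0, 0], [45, 50, -40, -80, 0, 0, 0], [45, 100, -70, -140, 0, 0, 0], [45, 120, -70, -200, 0, 0, 0], [45, 120, -70, -240, 0, 0, 0], [45, 120, -70, -240, 0, 0, 0]],
])

```text
clock: 31.35
tool_pos: [0.4036, -0.3012, 0.2731]
ee_rot: [0.003, 0.049, 0.999, -0.002]
force: [0.5, 0.5, -0.4]
gripper_width: 0.528
```

```bash
cat >> f.py <<'E'
FO=np.array([521.5,-331.]);FY=np.radians(-5.5)
def inframe(r):
    w,h=r[1];a=r[2]-90 if h>w else r[2]
    c,s=np.cos(FY),np.sin(FY); v=np.array(r[0])-FO
    print('    frame x %.1f y %.1f yaw %.1f'%(c*v[0]+s*v[1],-s*v[0]+c*v[1],(a+5.5+90)%180-90))
E
python3 - <<'E'
from f import *
snap('wrist','w20')
fb,o,m,s=measure('w20')
for r in o: inframe(r)
plan([.504,-.326,.016],down(np.radians(-.4)))
E
```

```text
w20 frame 6305 [ 522.5 -320.5] [306.5 121. ] 84.45
  slat 2911 [ 504.2 -326.1] [ 22.1 210.7] 89.66 0.0296
  slat 1261 [ 464.8 -234.7] [22.2 82.4] 84.58 0.0296
  slat 398 [ 600.4 -249.8] [18.5 64.9] 86.58 0.0296
    frame x -17.7 y 3.3 yaw 5.2
    frame x -65.7 y 90.4 yaw 0.1
    frame x 70.8 y 88.4 yaw 2.1
 shift [-100.3  -13.5  258.6] rot [-0.29  0.41 -5.15] rows 4.4
```

View pics/w20.png

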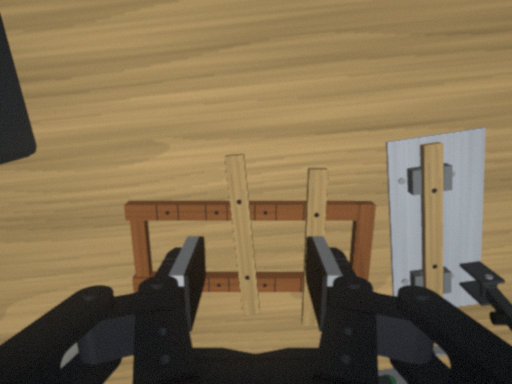

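Emit:
servo_tool([
  [[45, -50, -7, 60, -0.3, 0.4, -5.1], [45, -100.3, -13.5, 120, -0.3, 0.4, -5.1], [45, -100.3, -13.5, 170, -0.3, 0.4, -5.1], [45, -100.3, -13.5, 210, -0.3, 0.4, -5.1], [45, -100.3, -13.5, 240, -0.3, 0.4, -5.1], [45, -100.3, -13.5, 257, -0.3, 0.4, -5.1], [45, -100.3, -13.5, 257, -0.3, 0.4, -5.1], [45, -100.3, -13.5, 257, -0.3, 0.4, -5.1]],
])

```text
clock: 32.4
tool_pos: [0.503, -0.323, 0.0131]
ee_rot: [-0.002, 0.003, 1.0, 0.003]
force: [1.2, 0.6, -0.4]
gripper_width: 0.528
```

Emit:
servo_tool([
  [[10, 0, 0, 0, 0, 0, 0], [10, 0, 0, 0, 0, 0, 0], [10, 0, 0, 0, 0, 0, 0], [10, 0, 0, 0, 0, 0, 0], [10, 0, 0, 0, 0, 0, 0], [10, 0, 0, -10, 0, 0, 0], [10, 0, 0, -12, 0, 0, 0], [10, 0, 0, -12, 0, 0, 0]],
])

```text
clock: 33.4
tool_pos: [0.5022, -0.3224, 0.0241]
ee_rot: [-0.003, 0.003, 1.0, 0.003]
force: [-0.8, 0.9, -1.3]
gripper_width: 0.243
```

Run:
```python
from f import *
plan([.5244,-.3011,.016],down(np.radians(-5.5)))
o,t,_=st();print(o['force'],o['gripper_width'],t)
```

```text
shift [-22.1  21.4   8.1] rot [ 0.36 -0.33  5.12] rows 0.5
[-0.83354933  0.86600851 -1.32954629] 0.24308392989962074 [ 0.50220924 -0.32238835  0.02405429]
```

Emit:
servo_tool([
  [[10, -10, 10, 0, 0, 0, 2.5], [10, -20.2, 21.4, 0, 0.3, -0.3, 5.1], [10, -20.2, 21.4, 0, 0.3, -0.3, 5.1], [10, -20.2, 21.4, 7, 0.3, -0.3, 5.1], [10, -20.2, 21.4, 10.5, 0.3, -0.3, 5.1], [10, -20.2, 21.4, 11, 0.3, -0.3, 5.1], [10, -20.2, 21.4, 11, 0.3, -0.3, 5.1]],
])

```text
clock: 34.28
tool_pos: [0.5218, -0.3013, 0.0136]
ee_rot: [-0.001, 0.048, 0.999, 0.001]
force: [-2.1, 0.9, 6.1]
gripper_width: 0.247
```

Run:
```python
from f import *
snap('wrist','w21')
plan([.5225,-.3011,.013],down(np.radians(-5.5)))
o,t,_=st();print(o['force'],o['gripper_width'],t)
```

```text
shift [-0.7  0.2  0.6] rot [ 0.09 -0.09  0.  ] rows 0.0
[-2.81195085  1.25993727  7.08015385] 0.24547858154921273 [ 0.5217818  -0.30125567  0.01362503]
```

View pics/w21.png

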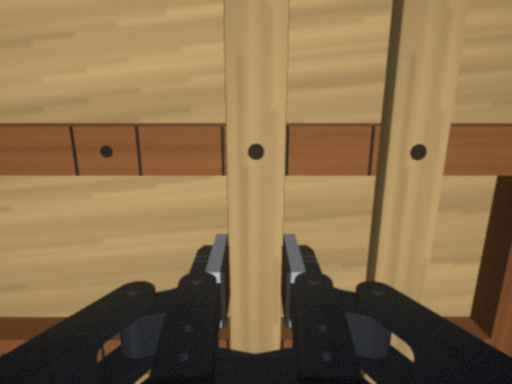

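Emit:
servo_tool([
  [[30, 0, 0, 0, 0, 0, 0], [36, 0, 0, 0, 0, 0, 0], [36, 0, 0, 0, 0, 0, 0], [36, 0, 0, -20, 0, 0, 0], [36, 0, 0, -60, 0, 0, 0], [36, 40, 60, -120, 0, 0, -3], [36, 80, 110, -180, 0, 0, -6], [36, 110, 140, -220, 0, 0, -8.4], [36, 110, 140, -240, 0, 0, -8.4], [36, 110, 140, -240, 0, 0, -8.4], [36, 110, 140, -240, 0, 0, -8.4]],
])

```text
clock: 35.7
tool_pos: [0.4266, -0.1516, 0.2532]
ee_rot: [0.0, -0.026, 1.0, 0.0]
force: [-0.1, 1.1, -0.8]
gripper_width: 0.422
```

Run:
```python
from f import *
i,d,p=snap('wrist','w22')
fb,o,m,s=measure('w22')
for r in o: inframe(r)
X=cloud(p,d); hsv=cv2.cvtColor(i,cv2.COLOR_RGB2HSV).astype(int);H,S,V=[hsv[...,k] for k in range(3)]
m=(X[...,2]>.020)&(X[...,2]<.032)&(H>12)&(H<26)&(S>70)&(X[...,0]>.35)&(X[...,0]<.68)&(X[...,1]>-.14)&(X[...,1]<-.04)
m=cv2.morphologyEx(m.astype(np.uint8),cv2.MORPH_OPEN,np.ones((3,3)))>0
q=X[m];r=cv2.minAreaRect((q[:,:2]*1000).astype(np.float32)); print('d',np.round(r[0],1),np.round(r[1],1),round(r[2],1),q[:,2].mean())
```

```text
w22 frame 6999 [ 523.4 -309. ] [283.8 120.8] 84.51
  slat 2757 [ 500.1 -298.1] [ 23.3 164.9] 84.51 0.0295
  slat 2185 [ 496.8 -237.6] [ 22.4 146.5] 84.42 0.0296
    frame x -24.4 y 30.7 yaw 0.0
    frame x -33.5 y 90.6 yaw -0.1
d [512.7 -93.7] [209.1  22.2] 3.0 0.02553422596715018
```

View pics/w22.png

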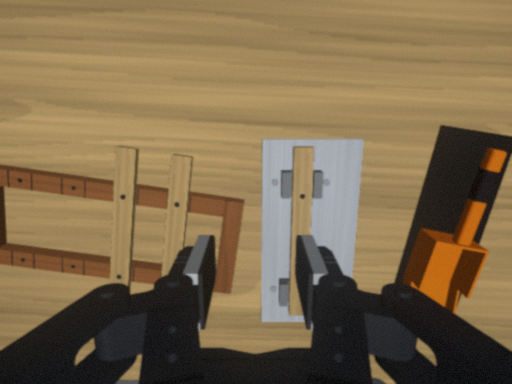

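Run:
```python
from f import *
plan([.513,-.0938,.0135],down(np.radians(2.95)))
```

```text
shift [-89.8  53.1 238.7] rot [ 0.09 -0.09 -0.04] rows 4.2
```

Emit:
servo_tool([
  [[45, -45, 26, 60, 0, 0, 0], [45, -89, 53, 110, 0, 0, 0], [45, -89, 53, 150, 0, 0, 0], [45, -89, 53, 190, 0, 0, 0], [45, -89, 53, 220, 0, 0, 0], [45, -89, 53, 233, 0, 0, 0], [45, -89, 53, 238, 0, 0, 0], [45, -89, 53, 238, 0, 0, 0], [45, -89, 53, 238, 0, 0, 0]],
])

```text
clock: 36.88
tool_pos: [0.5134, -0.0942, 0.0162]
ee_rot: [0.001, -0.025, 1.0, 0.0]
force: [-0.1, -0.5, -0.2]
gripper_width: 0.522
```

Run:
```python
from f import *
snap('wrist','w23')
plan([.513,-.0938,.0135],down(np.radians(2.95)))
o,t,_=st();print(t,o['force'])
```

```text
shift [0.4 0.3 2.7] rot [ 0.02  0.1  -0.04] rows 0.0
[ 0.51338816 -0.0941052   0.01624903] [-0.26393107  0.27007938 -0.43638882]
```

View pics/w23.png

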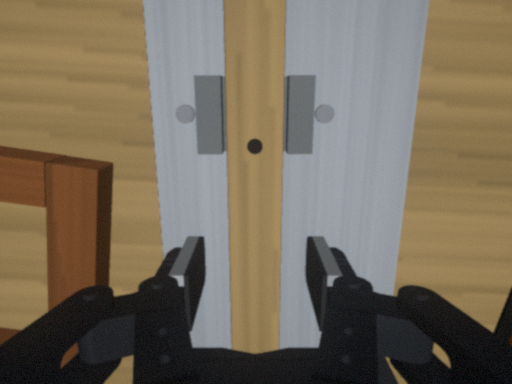

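Lower 2 mm, grip, lift straight up.

Emit:
servo_tool([
  [[45, 0.4, 0.3, 2, 0, 0, 0], [10, 0.4, 0.3, 2, 0, 0, 0], [10, 0.4, 0.3, 2, 0, 0, 0], [10, 0.4, 0.3, 2, 0, 0, 0], [10, 0.4, 0.3, 2, 0, 0, 0], [10, 0.4, 0.3, 2, 0, 0, 0], [10, 0.4, 0.3, -10, 0, 0, 0], [10, 0.4, 0.3, -40, 0, 0, 0], [10, 0.4, 0.3, -70, 0, 0, 0], [10, 0.4, 0.3, -70, 0, 0, 0], [10, 0.4, 0.3, -70, 0, 0, 0]],
])

```text
clock: 38.3
tool_pos: [0.5116, -0.0934, 0.0847]
ee_rot: [-0.001, -0.025, 1.0, 0.001]
force: [0.2, 0.1, -0.3]
gripper_width: 0.246
```

Run:
```python
from f import *
snap('wrist','w24');i,d,p=snap('scene','s7')
X=cloud(p,d); hsv=cv2.cvtColor(i,cv2.COLOR_RGB2HSV).astype(int);H,S,V=[hsv[...,k] for k in range(3)]
fb,o_,m,s=measure('s7')
for r in o_: inframe(r)
plan([.5186,-.3609,.019],down(np.radians(-5.5)))
plan([.5186,-.3609,.080],down(np.radians(-5.5)))
o,t,_=st();print(t,o['force'],o['gripper_width'])
```

```text
s7 frame 1218 [ 523.  -319.3] [305.5 126. ] 84.33
  slat 384 [ 528.6 -240.7] [ 22.3 214.2] 84.16 0.03
  slat 376 [ 523.1 -300.6] [ 22.6 210.5] 84.68 0.03
    frame x -1.6 y 90.6 yaw -0.3
    frame x -1.3 y 30.5 yaw 0.2
 shift [   6.  -267.8   64.5] rot [ 0.11 -0.18  8.41] rows 4.4
 shift [   6.2 -267.7    3.5] rot [ 0.11 -0.18  8.41] rows 4.3
[ 0.51120078 -0.09327863  0.08408071] [-0.88660058  0.08745148  0.22914456] 0.2462613142002818
```

View pics/s7.png

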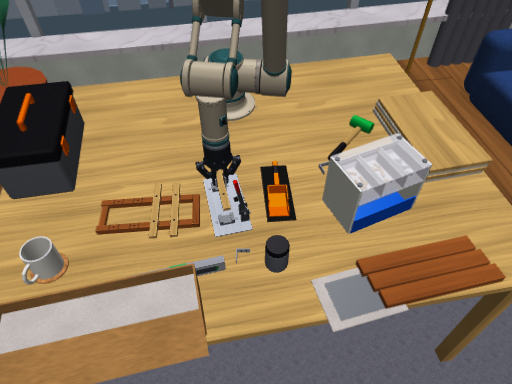

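View pics/w24.png

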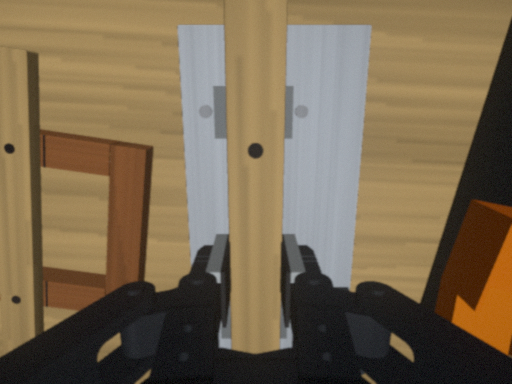

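Emit:
servo_tool([
  [[10, 1, -60, 3, 0, 0, 2], [10, 2, -120, 3, 0, 0, 4], [10, 4, -180, 3, 0, 0, 6], [10, 6, -235, 3, 0, 0, 8.4], [10, 6, -268, 3, 0, 0, 8.4], [10, 6, -268, 3, 0, 0, 8.4], [10, 6, -268, 15, 0, 0, 8.4], [10, 6, -268, 30, 0, 0, 8.4], [10, 6, -268, 45, 0, 0, 8.4], [10, 6, -268, 55, 0, 0, 8.4], [10, 6, -268, 55, 0, 0, 8.4], [10, 6, -268, 55, 0, 0, 8.4]],
])

```text
clock: 39.9
tool_pos: [0.5201, -0.3617, 0.0301]
ee_rot: [-0.0, 0.048, 0.999, 0.0]
force: [0.1, -0.3, -0.2]
gripper_width: 0.247
```

Run:
```python
from f import *
snap('wrist','w25')
plan([.5186,-.3609,.0185],down(np.radians(-5.5)))
o,t,_=st();print(t,o['force'],o['gripper_width'])
```

```text
shift [ 1.7  0.7 11.9] rot [0.02 0.01 0.02] rows 0.2
[ 0.52023945 -0.36180419  0.03038083] [ 1.07989738 -0.43781399 -1.14960595] 0.2470381963184031
```

View pics/w25.png

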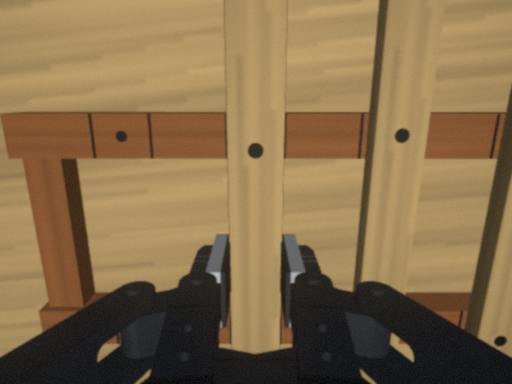

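Emit:
servo_tool([
  [[10, 1, 0.4, 6, 0, 0, 0], [10, 1, 0.4, 10, 0, 0, 0], [10, 1, 0.4, 11.5, 0, 0, 0], [10, 1, 0.4, 11.5, 0, 0, 0], [30, 1, 0.4, 11.5, 0, 0, 0], [36, 1, 0.4, 11.5, 0, 0, 0], [36, 1, 0.4, 11.5, 0, 0, 0], [36, 1, 0.4, -20, 0, 0, 0], [36, 1, 0.4, -60, 0, 0, 0], [36, 60, 20, -120, 0, 0, 0], [36, 110, 30, -180, 0, 0, 0], [36, 160, 30, -240, 0, 0, 0]],
])

```text
clock: 41.45
tool_pos: [0.3974, -0.3218, 0.2291]
ee_rot: [-0.0, 0.047, 0.999, 0.001]
force: [0.1, -1.8, -0.6]
gripper_width: 0.422
```

Emit:
servo_tool([
  [[36, 20, 0, -10, 0, 0, 0], [36, 20, 0, -10, 0, 0, 0], [36, 20, 0, -10, 0, 0, 0]],
])

```text
clock: 41.82
tool_pos: [0.3791, -0.3207, 0.2363]
ee_rot: [-0.001, 0.048, 0.999, 0.002]
force: [-0.4, 0.1, 0.0]
gripper_width: 0.419
```

Run:
```python
from f import *
snap('wrist','w26');snap('scene','s8')
for f in('w26','s8'):
    fb,o_,m,s=measure(f)
    for r in o_: inframe(r)
o,t,_=st();print(t,o['clock'])
```

```text
w26 frame 4883 [ 522.2 -320.5] [306.6 120.6] 84.47
  slat 2935 [ 512.8 -299.7] [ 22.2 190.7] 84.26 0.0296
  slat 1305 [ 468.2 -235. ] [22.7 88.6] 84.15 0.0296
  slat 2882 [ 510.  -359.4] [ 22.2 190.3] 84.57 0.0296
    frame x -11.7 y 30.3 yaw -0.2
    frame x -62.3 y 90.4 yaw -0.4
    frame x -8.8 y -29.3 yaw 0.1
s8 frame 1108 [ 523.  -318.8] [304.6 126.9] 84.56
  slat 384 [ 527.7 -240.9] [ 22.9 212.4] 84.57 0.03
  slat 381 [ 523.6 -300.8] [ 22.7 209.5] 84.45 0.0301
  slat 395 [ 522.9 -360.3] [ 23.1 208.6] 84.14 0.0299
    frame x -2.5 y 90.3 yaw 0.1
    frame x -0.8 y 30.2 yaw -0.0
    frame x 4.2 y -29.0 yaw -0.4
[ 0.3793034  -0.32065142  0.23597765] 41.925
```

View pics/w26.png

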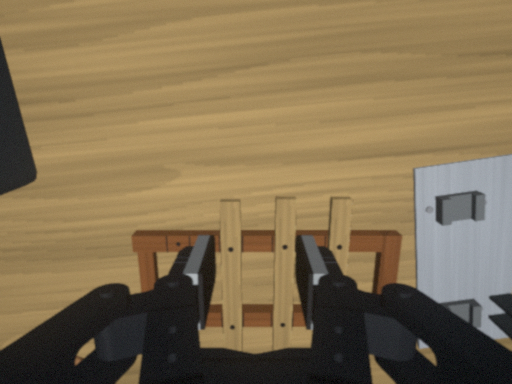

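View pics/s8.png

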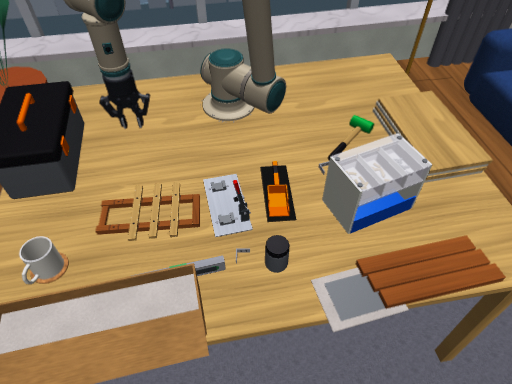

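Run:
```python
from f import *
snap('top','t9')
fb,o_,m,s=measure('t9')
for r in o_: inframe(r)
i,d,p=load('t9');X=cloud(p,d);hsv=cv2.cvtColor(i,cv2.COLOR_RGB2HSV).astype(int);H,S,V=[hsv[...,k] for k in range(3)]
for fn in('t9','s8'):
    i,d,p=load(fn);X=cloud(p,d);hsv=cv2.cvtColor(i,cv2.COLOR_RGB2HSV).astype(int);H,S,V=[hsv[...,k] for k in range(3)]
    q=X[((H<5)|(H>174))&(S>150)&(V>90)&(X[...,0]>.5)&(X[...,0]<.68)&(X[...,1]>-.2)&(X[...,1]<0.02)]
    if len(q): print('red',np.median(q,0),np.percentile(q[:,2],[5,95]))
i,d,p=load('t9');c=cv2.resize(i[90:300,90:400],None,fx=2.5,fy=2.5,interpolation=cv2.INTER_CUBIC)
cv2.imwrite('pics/t9c.png',cv2.cvtColor(c,cv2.COLOR_RGB2BGR))
```

```text
t9 frame 521 [ 521.4 -315.6] [301.9 119.7] 85.19
  slat 210 [ 502.1 -236.9] [ 22.7 152.9] 84.33 0.0306
  slat 152 [ 471.9 -293.7] [ 22.9 104.6] 83.55 0.0305
    frame x -28.4 y 91.8 yaw -0.2
    frame x -52.9 y 32.4 yaw -0.9
red [ 0.58630213 -0.05336532  0.1716042 ] [0.16389084 0.1762147 ]
red [ 0.59648804 -0.05414584  0.16572796] [0.13939332 0.17356775]
```

View pics/t9c.png

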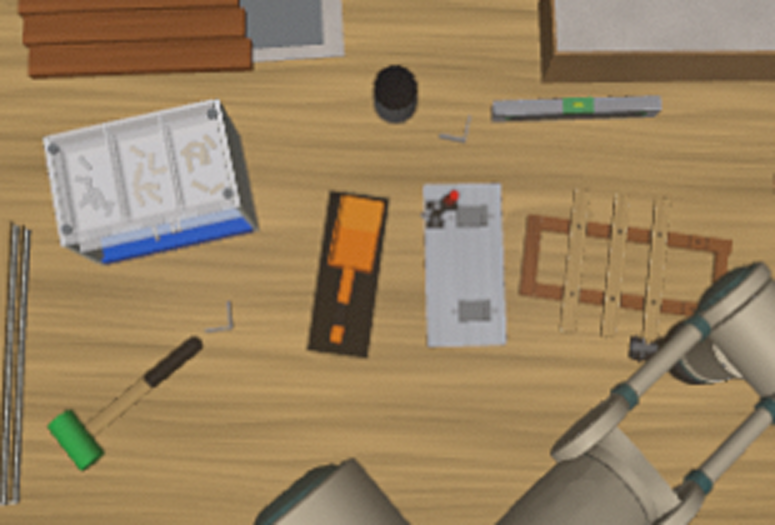

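```bash
python3 -c "
from bench import *
print(sign_off())"
```

```text
the job is handed in; nothing more can be done
None
```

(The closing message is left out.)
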